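# Refit the tray stop on the corner guide rail

### The job

The tray line has been washed down: put the black tray stop back on the bent guide rail. Thread its bore over the rail's free end, slide it gently round the bend, turning it with the rod so that it never binds, and push it home against the collar until the spring catch snaps in behind it; then let go, leaving it hanging upright. Do not strain the rail, and leave everything else where it stands.

Things in the scene. Friction and masses are not known exactly. Their poses are not given: they have to be found in the camera images.
- stop_grip (a point): Middle of the grip stem on top of the tray stop (loose, black plastic, 0.2 to 0.4 kg, standing upright). The stop's x is its bore, z up; fore and aft alike. Stem: 22 mm along x, 12 thick along y, 44 high; this point is 88 above the underside, 20 below the stem's top, 24 above the block under the stem.
- stop_bore (a point): Centre of the bore of the same stop: 43 mm straight below stop_grip, 45 above its underside. Bore round, 16 mm wide, 30 long, along x, through a block 30 (x) by 36 (y) by 38 high. Under the block a weighted paddle, 30 (x) by 60 (y) by 26 high.
- rail_clamp (a point): On the rod's axis at the front face of the fixed clamp bracket (bracket's top 92 mm above the counter). Guide rail: polished rod 12 mm thick, axis nominally level, 75 above the counter. In this frame it leaves the clamp along -x, 99 mm straight, then bends; the stop comes back along it moving along +x. The rod may sit up to 1.2 degrees out of true in the clamp, sideways and in roll.
- rail_arc (a point): Nominal centre of the bend, in mid-air at rod height, same axes as rail_clamp: 99 mm along -x and 100 along +y from it. The axis bends round it 90 degrees at radius 100 mm, from its -y side to its -x side, then runs 60 mm straight along +y to the free end (last 16 mm tapered to 4 thick). As the rod may be out of true, the free end can be 4 mm off, sideways and in height: feel for it.
- catch (a joint): Angle of the spring catch: hooked steel leaf 63 mm long, on the -y side of a 30 mm wide collar clamped on the rod, its face 14 to 44 mm before the clamp face (not measured). 0 at rest; from 45 mm before home the block pushes it out to 0.07 to 0.25 rad; it snaps back to 0 behind the block 1.5 mm before the collar stops it. Rod friction 1 to 3 N, passing the catch 2 to 10 N.
- spacer: Bystander: plain black spacer ring, 38 mm outside, 28 high, lying on the counter. Origin: centre of its underside.
- cup: Bystander: empty white cup, 72 mm wide at the rim, 75 high. Origin: centre of its underside.
- sandwich: Bystander: packed sandwich, 95 x 110 x 32 mm, flat on the counter. Origin: centre of its underside.
- fruit_tub: Bystander: lidded tub of fruit, 88 x 78 x 46 mm, outside the rail's bend. Origin: centre of its underside.
- pot: Bystander: small jar with a white lid, 56 mm wide, 60 high, on the inner side of the rail. Origin: centre of its underside.
Things that resemble listed ones, but are neither listed nor needed, are in the scene too. Of the things that look like the part that bears stop_grip, the middle-sized one is meant.

How it is judged:
On the way, in this order (a step that is already met when the one before it is completed fails the run):
1. the stop is threaded on the free end of the rail (x of stop_bore in the frame of rail_clamp between -0.209 and -0.189 m and y of stop_bore in the frame of rail_clamp between 0.1 and 0.145 m and z of stop_bore in the frame of rail_clamp between -0.01 and 0.01 m), for 0.05 s.
2. the stop has come round the bend, on the rod (x of stop_bore in the frame of rail_clamp between -0.106 and -0.068 m and y of stop_bore in the frame of rail_clamp between -0.01 and 0.01 m and z of stop_bore in the frame of rail_clamp between -0.01 and 0.01 m), for 0.05 s.
At the end, for the whole second after the job is handed in: The stop hangs upright (within 0.2 rad) on the straight part of the rail next to the clamp, bore along the rod within 0.15 rad, home between the collar and the closed spring catch (below 0.03 rad; nowhere else in this range can the catch be closed), released and at rest (x of stop_bore in the frame of rail_clamp between -0.0625 and -0.0255 m and y of stop_bore in the frame of rail_clamp between -0.007 and 0.007 m and z of stop_bore in the frame of rail_clamp between -0.008 and 0.006 m and value of joint catch below 0.03 rad and angle between the x axis of stop_bore and the x axis of rail_clamp, either way round below 0.15 rad and angle between stop_bore's own z axis and vertical below 0.2 rad and linear speed of stop below 0.02 m/s); the robot touches nothing.
It fails at once if the stop strains the rail, its bracket or its catch (more than 32 N between them, all contacts added) (contact force between stop and rail above 32 N).
It fails at once if the hand or arm touches the rail or bracket hard (more than 15 N) (contact force between any of the arm, the fingers and rail above 15 N).
It fails at once if a bystander is moved by more than 25 mm (distance of any of spacer, cup, sandwich, fruit_tub, pot from where it was at the start of the episode above 0.025 m).
It also fails if it takes over 72 s, if anything falls off the work surface, if the arm or the gripper's body presses on something with over 40 N, if the wrist force passes 120 N, or if a joint passes its speed limit or range.

### The arm

A 7-joint arm with a two-finger parallel gripper is mounted at the origin on the work surface. World frame = base frame: x ahead of the robot, y to its left, z up, the work surface at z = 0. Lengths are in m, angles in rad, forces in N, time in s.
With the tool pointing down it reaches from about 0.425 to 0.875 m from the base axis. Payload 4.7 kg.
Tool frame: the origin (TCP) lies at the very end of the fingers, on their centre line; the grasp point (between the pads) lies 19 mm behind it; x points along the fingers, z is the direction in which the jaws open and shut, and the axes are right-handed (so a half turn about x gives the same grasp; the last joint's range is limited). The gripper opens to 87 mm and grips with 3 to 60 N. Pads are 19 mm wide; open, the fingers measure 117 mm over their backs; the gripper's body (75 mm by 190 mm) begins 51 mm behind the grasp point.
Start: joints at [1.333, 0.321, -0.07, 1.45, 0.023, 1.371, -0.057], TCP at [0.162, -0.63, 0.223] pointing down, gripper open.
Joint ranges: [-2.86, 2.86], [-0.3, 2.09], [-1.38, 1.24], [0.06, 2.45], [-1.56, 4.7], [0.09, 2.05], [-2.69, 2.69]. Speed limits (rad/s): [2.57, 2.57, 3.14, 3.14, 3.14, 3.14, 3.14].

### API

Orientations are given as a rotation vector (axis times angle).
In Python, from bench import telemetry, viewer, workorder gives the robot as it stands.
- The arm moves only by the shell command python3 -m creep 'ROWS' [FORCE]. ROWS is JSON, a list of rows, each an object of numbers: "fingers": the opening, from 0 (shut) to 1 (fully open); "x", "y", "z": the shift along the tool's x, y, z in units of 40 mm (1.0 is 40 mm); "twist": the turn about the tool's x in units of 5 degrees (1.0 is 5 degrees). In form: [{"fingers": .., "x": .., "y": .., "z": .., "twist": ..}, ...]. A call has 1 to 20 rows; each row is the pose to reach, as a shift and turn from the pose commanded when the call began, along the tool's axes at that moment; what a row does not reach only later rows make up. A row lasts 1/12 s, in which the tool goes at most 41.7 mm and 7.16 degrees, less where a joint would pass 70% of its speed; a pose out of reach is approached as far as the arm can. A call with a gripper value outside its range is refused whole. The fingers move at their own pace and stop on an object; FORCE is the grip in N (left out, the last holds). Time passes only in rows, so rows that repeat a pose let the fingers close. It gives the time, the measured TCP pose, the force and the opening at its end, in the units of the state.
- telemetry.get_state(): the state, without advancing time (a new reading comes with each control period).
- viewer.get_image(name): name is "scene" or "top" or "wrist"; returns a dict with "pixels" (420x560x3 uint8, red, green, blue), "z_map" (420x560 float32, m along the optical axis (not along the pixel's ray), 0 where there is no reading), "K" (3x3 intrinsics, pixels), "xyz" and "attitude" of the camera in the world. Camera axes: x right, y up, looking along -z (the intrinsics and any distortion apply to the point x, -y, -z); pixel columns grow to the right and rows downward; lengths in m; the calibration is good to about 2 mm. A picture is of the moment at which its call begins.
- workorder.close_job(): hands the job in, once; it reports no verdict.
The state is a dict: "time": time; "joint_positions": joint angles; "qd": joint speeds; "joint_torque": joint torques, N m; "position": TCP position; "tool_rot": TCP orientation; "ft_force": force on the tool from outside, world axes, zero at the start; "torque": the same for the moment, N m; "grip_width": opening from 0.0 (shut) to 1.0 (fully open).
Only numpy, scipy, OpenCV 4.12 (cv2) and the standard library are available. Lean on these libraries where they do the work, as an engineer would, in place of code of your own. Each camera call takes 0.05 s, during which the arm holds its last target.

## Working session

There is one attempt and no reset: what is moved stays moved. The work goes in short steps, Python scripts to look and compute and a shell command to move; the robot and the scene stay as the last step left them, time stands still between calls to the robot, and variables do not carry over. Pictures are saved under pics/ and viewed, and the job is handed in when it is done.

```bash
ls -la; mkdir -p pics
cat > h.py <<'E'
import numpy as np, cv2
from scipy.spatial.transform import Rotation as R
from bench import telemetry, viewer, workorder
def grab(n,tag):
    d=viewer.get_image(n); cv2.imwrite(f'pics/{tag}.png',cv2.cvtColor(d['pixels'],cv2.COLOR_RGB2BGR))
    np.savez(f'pics/{tag}.npz',**{k:np.array(v) for k,v in d.items()}); return d
def load(tag): return dict(np.load(f'pics/{tag}.npz'))
def att(d):
    a=np.array(d['attitude']); return a if a.shape==(3,3) else (R.from_rotvec(a).as_matrix())
def ray(d,u,v):
    K=np.array(d['K']); c=np.array([(u-K[0,2])/K[0,0],-(v-K[1,2])/K[1,1],-1.]); return np.array(d['xyz']),att(d)@c
def onz(d,u,v,z):
    o,r=ray(d,u,v); return o+r*(z-o[2])/r[2]
def dep(d,u,v):
    o,r=ray(d,u,v); return o+r*d['z_map'][int(v),int(u)]
def cloud(d):
    K=np.array(d['K']); v,u=np.mgrid[0:420,0:560]; z=d['z_map']
    c=np.stack([(u-K[0,2])/K[0,0]*z,-(v-K[1,2])/K[1,1]*z,-z],-1); return c@att(d).T+np.array(d['xyz'])
E
python3 - <<'E'
from h import *
for n in ['scene','top','wrist']:
    d=grab(n,n+'0'); print(n,[ (k,v if k not in('pixels','z_map') else (np.shape(v),np.min(v),np.max(v))) for k,v in d.items()])
print(telemetry.get_state())
E
```

```text
total 12
drwxr-xr-x  3 agent agent 4096 Dec  7 05:09 .
drwxr-xr-x 23 root  root  4096 Dec  7 05:09 ..
drwxr-xr-x  2 agent agent 4096 Dec  7 05:09 pics
scene [('pixels', ((420, 560, 3), np.uint8(0), np.uint8(199))), ('z_map', ((420, 560), np.float32(0.0), np.float32(3.0624745))), ('K', array([[521.52238944,   0.        , 276.55249603],
       [  0.        , 521.52238944, 209.75837614],
       [  0.        ,   0.        ,   1.        ]])), ('xyz', array([ 0.99658077, -0.42126633,  0.97238693])), ('attitude', array([0.59295369, 0.26639197, 0.76951291]))]
top [('pixels', ((420, 560, 3), np.uint8(0), np.uint8(211))), ('z_map', ((420, 560), np.float32(0.0), np.float32(1.3445797))), ('K', array([[526.26938122,   0.        , 275.2731316 ],
       [  0.        , 526.26938122, 204.56600255],
       [  0.        ,   0.        ,   1.        ]])), ('xyz', array([0.38199773, 0.03273979, 1.26875826])), ('attitude', array([ 0.0899219 , -0.08260652, -1.5657462 ]))]
wrist [('pixels', ((420, 560, 3), np.uint8(0), np.uint8(216))), ('z_map', ((420, 560), np.float32(0.0), np.float32(1.0399046))), ('K', ar
[... 243 characters left out ...]
  0.20334732, -1.30782868]))]
{'time': 0.15, 'joint_positions': array([ 1.33310326,  0.32167604, -0.0700659 ,  1.45137316,  0.02261381,
        1.37080245, -0.05690186]), 'qd': array([-0.00029222, -0.0017564 , -0.00130092, -0.00235204,  0.00303691,
        0.00013263,  0.00088588]), 'joint_torque': array([-5.67221450e-04, -4.91796935e+01, -4.04968131e-01, -3.12879431e+01,
       -6.39333017e-02,  4.05010453e-02,  1.49891839e-04]), 'position': array([ 0.16177845, -0.62912239,  0.22170833]), 'tool_rot': array([ 1.02259612,  1.31910866, -1.02123248]), 'ft_force': array([0.06806525, 0.2161677 , 0.18644652]), 'torque': array([0.01412786, 0.00193619, 0.02529627]), 'grip_width': 0.9963190465164037}
```

View pics/scene0.png

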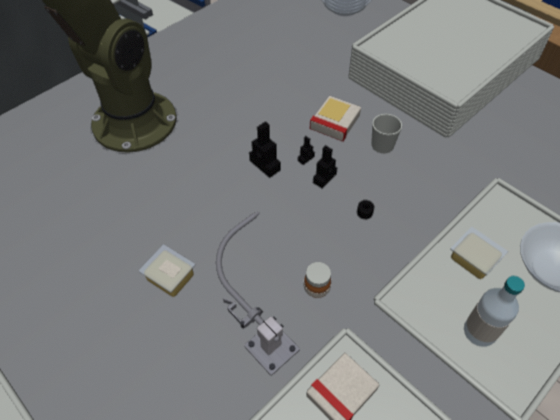

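View pics/top0.png

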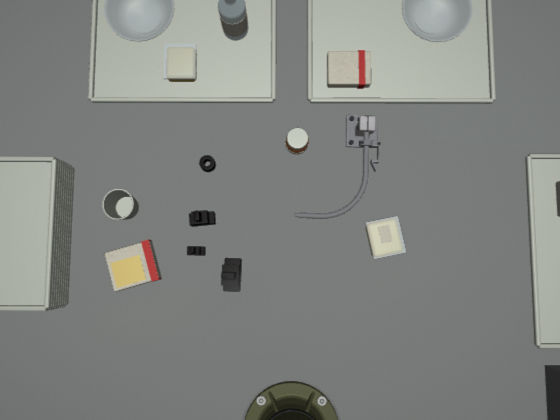

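View pics/wrist0.png

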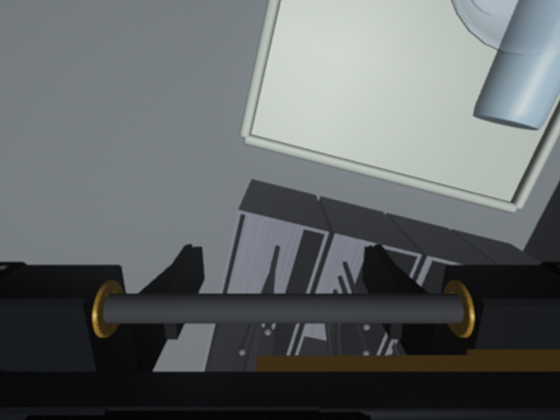

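The scene shows the three stops: large (265,150), small (306,150) and middle (325,166). The rail's clamp is at (270,335) and its free end at (257,213). In the top view the middle stop is at (203,217), the free end at (297,214) and the clamp at (367,125). The wrist view shows nothing useful yet.

Run:
```python
from h import *
d=load('top0'); s=load('scene0')
im=cv2.imread('pics/top0.png'); c=im[100:270,180:410]; cv2.imwrite('pics/topz.png',cv2.resize(c,None,fx=3.4,fy=3.4,interpolation=cv2.INTER_CUBIC))
im=cv2.imread('pics/scene0.png'); c=im[110:390,130:410]; cv2.imwrite('pics/scz.png',cv2.resize(c,None,fx=2.1,fy=2.1,interpolation=cv2.INTER_CUBIC))
P=cloud(d)
for n,(u,v) in dict(mid=(203,217),top=(200,217),r1=(297,214),r2=(330,213),r3=(352,200),r4=(363,180),r5=(366,160),br=(363,122),br2=(371,122),counter=(260,240),pot=(298,138)).items():
    print(n,P[v,u].round(4))
P2=cloud(s)
for n,(u,v) in dict(mid=(328,153),blk=(325,170),tub=(168,268),br=(267,325),clampplate=(290,350),counter=(200,200)).items(): print(n,P2[v,u].round(4))
```

```text
mid [0.4855 0.2044 0.0653]
top [0.4828 0.2067 0.0968]
r1 [ 0.4919 -0.0109  0.0788]
r2 [ 0.4938 -0.0851  0.085 ]
r3 [ 0.5246 -0.1364  0.076 ]
r4 [ 0.5694 -0.1607  0.0851]
r5 [ 0.6162 -0.1687  0.0821]
br [ 0.7024 -0.1615  0.0923]
br2 [ 0.7029 -0.1801  0.0905]
counter [0.4359 0.0752 0.0042]
pot [ 0.6729 -0.0141  0.0581]
mid [0.4945 0.2092 0.0985]
blk [0.5004 0.1968 0.0549]
tub [ 0.4506 -0.2186  0.0489]
br [ 0.6961 -0.1717  0.0907]
clampplate [ 0.7364 -0.1525  0.01  ]
counter [ 0.3282 -0.0433  0.0016]
```

View pics/topz.png

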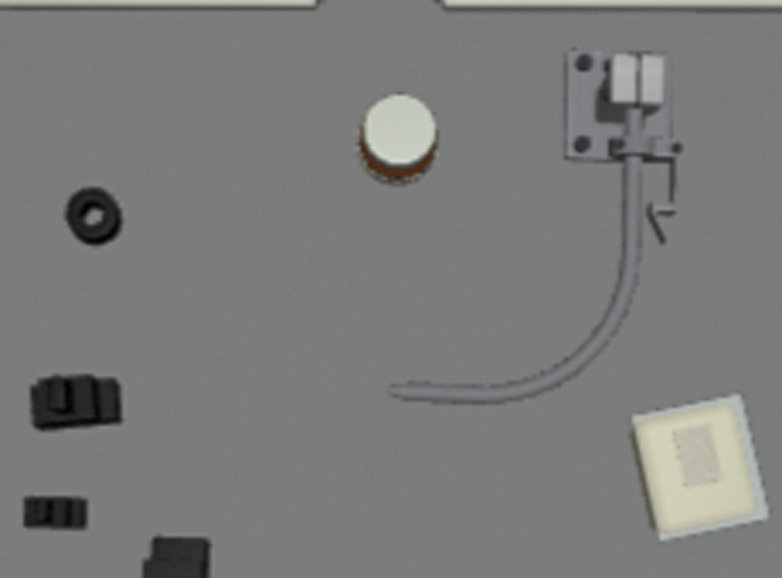

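View pics/scz.png

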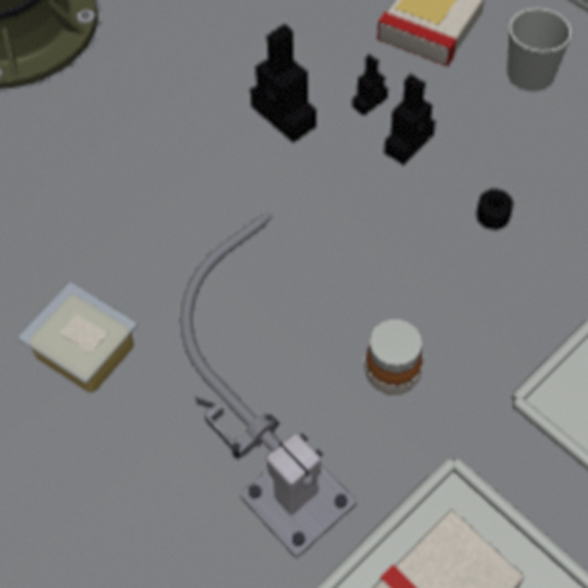

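The middle stop's bore lies roughly along world x, and the rail leaves the clamp along world -x. Next I measure these properly.

Run:
```python
from h import *
s=telemetry.get_state(); T=R.from_rotvec(s['tool_rot']).as_matrix(); print('tool axes cols\n',T.round(3))
for tag in ('top0','scene0'):
    d=load(tag); P=cloud(d); g=d['pixels'].max(-1)
    m=(g<60)&(abs(P[...,0]-.49)<.07)&(abs(P[...,1]-.2)<.05)
    for lo,hi in ((.1,.125),(.055,.075),(.012,.035)):
        k=m&(P[...,2]>lo)&(P[...,2]<hi); q=P[k]
        if len(q)>3: 
            r=cv2.minAreaRect((q[:,:2]*1000).astype(np.float32)); print(tag,lo,len(q),q.mean(0).round(4),[np.round(x,1) for x in r])
d=load('top0');P=cloud(d)
# stop mask top view contour
g=(d['pixels'].max(-1)<55).astype(np.uint8)
n,l,st,c=cv2.connectedComponentsWithStats(g)
for i in range(1,n):
    if 60<st[i,4]<3000: print(st[i],c[i].round(1))
# rail: sample rows/cols in topview, axis on z=.075
gray=cv2.GaussianBlur(d['pixels'].astype(np.float32).mean(-1),(0,0),1)
hm=(P[...,2]>.06)&(P[...,2]<.1)
def mid(u=None,v=None,lo=0,hi=0):
    if v is not None: idx=np.arange(lo,hi); k=hm[v,lo:hi]; return (idx[k].mean(),v,k.sum())
    idx=np.arange(lo,hi);k=hm[lo:hi,u]; return (u,idx[k].mean(),k.sum())
for v in range(128,192,6):
    a=mid(v=v,lo=345,hi=375); print(v,a[0].round(2),a[2],onz(d,a[0],v,.078).round(4)) if a[2] else None
for u in range(294,345,5):
    a=mid(u=u,lo=200,hi=225); print(u,a[1].round(2) if a[2] else 0,a[2],onz(d,u,a[1],.078).round(4) if a[2] else 0)
```

```text
tool axes cols
 [[-0.     0.968  0.249]
 [ 0.001  0.249 -0.968]
 [-1.    -0.    -0.001]]
top0 0.1 57 [0.4855 0.2127 0.108 ] [array([485.3, 213.1]), array([20.8, 11.9]), np.float64(3.3)]
top0 0.055 134 [0.4836 0.2103 0.0644] [array([485.2, 213.5]), array([28.2, 36.9]), np.float64(5.5)]
top0 0.012 115 [0.484  0.2053 0.0262] [array([484.8, 213. ]), array([28.5, 59.8]), np.float64(6.1)]
scene0 0.1 45 [0.49   0.2107 0.1056] [array([489.2, 210.9]), array([10.8, 20.8]), np.float64(86.9)]
scene0 0.055 148 [0.4917 0.2064 0.0639] [array([462.5, 209.2]), array([83.5, 38.2]), np.float64(2.7)]
scene0 0.012 241 [0.4785 0.2053 0.0233] [array([463.3, 212.2]), array([62.5, 87.8]), np.float64(87.3)]
[200 156  16  16 176] [207.1 163.4]
[189 211  27  15 349] [201.6 218. ]
[187 246  18   9 141] [195.7 250.5]
[221 258  20  29 389] [231.4 269.5]
[545 366  15  54 724] [552.8 391.5]
[ 260  394   63   26 1010] [290.9 410.1]
128 366.0 17 [ 0.6921 -0.1706  0.078 ]
134 366.0 5 [ 0.6779 -0.1704  0.078 ]
140 366.0 11 [ 0.6638 -0.1701  0.078 ]
146 367.0 15 [ 0.6497 -0.1722  0.078 ]
152 366.0 5 [ 0.6357 -0.1697  0.078 ]
158 365.5 6 [ 0.6216 -0.1683  0.078 ]
164 367.67 9 [ 0.6077 -0.1731  0.078 ]
170 366.5 6 [ 0.5937 -0.1702  0.078 ]
176 365.0 5 [ 0.5798 -0.1666  0.078 ]
182 364.0 5 [ 0.5659 -0.1641  0.078 ]
188 362.5 6 [ 0.552  -0.1604  0.078 ]
294 214.5 2 [ 0.4908 -0.0041  0.078 ]
299 215.0 5 [ 0.4897 -0.0154  0.078 ]
304 215.0 5 [ 0.4897 -0.0268  0.078 ]
309 215.0 5 [ 0.4898 -0.0381  0.078 ]
314 215.0 5 [ 0.4898 -0.0495  0.078 ]
319 215.5 6 [ 0.4887 -0.0608  0.078 ]
324 215.5 6 [ 0.4887 -0.0722  0.078 ]
329 215.0 5 [ 0.4899 -0.0835  0.078 ]
334 214.0 5 [ 0.4922 -0.0949  0.078 ]
339 212.5 6 [ 0.4957 -0.1063  0.078 ]
344 209.5 6 [ 0.5026 -0.1177  0.078 ]
```

```bash
python3 -m creep '[{"y":1,"z":-0.7},{"y":2,"z":-1.4},{"y":3,"z":-2.1},{"y":4,"z":-2.8},{"y":5,"z":-3.5,"x":-0.5},{"y":6,"z":-4.2,"x":-0.5},{"y":7,"z":-5,"x":-1},{"y":7.6,"z":-5.8,"x":-1},{"y":8,"z":-6.6,"x":-1},{"y":8.4,"z":-7.4,"x":-1},{"y":8.8,"z":-8.2,"x":-1},{"y":9.2,"z":-9,"x":-1},{"y":9.5,"z":-9.8,"x":-1},{"y":9.6,"z":-10.4,"x":-1},{"y":9.65,"z":-10.65,"x":-1},{"y":9.65,"z":-10.65,"x":-1},{"y":9.65,"z":-10.65,"x":-1}]'
python3 - <<'E'
from h import *
s=telemetry.get_state(); print(s['joint_positions'].round(2),s['position'].round(4),s['ft_force'].round(2)); print(R.from_rotvec(s['tool_rot']).as_matrix().round(3))
d=grab('wrist','w1'); print(d['xyz'],att(d).round(3))
E
```

```text
[ 1.33  0.32 -0.07  1.45  0.02  1.37 -0.06] [ 0.1618 -0.6291  0.2217] [0.07 0.22 0.19]
[[-0.     0.968  0.249]
 [ 0.001  0.249 -0.968]
 [-1.    -0.    -0.001]]
[ 0.24134107 -0.60835537  0.38363761] [[ 0.249  0.923  0.292]
 [-0.968  0.238  0.074]
 [-0.001 -0.302  0.953]]$[0]: bad value
```

View pics/w1.png

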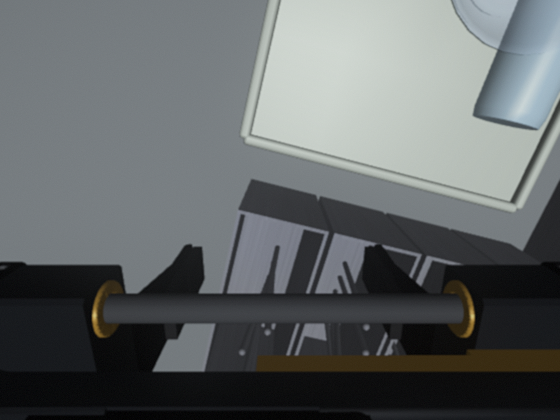

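The wrist view is unchanged because the call was refused: rows need every key.

```bash
python3 -m creep '[{"fingers":1,"x":0,"y":1,"z":-0.7,"twist":0},{"fingers":1,"x":0,"y":2,"z":-1.4,"twist":0},{"fingers":1,"x":0,"y":3,"z":-2.1,"twist":0},{"fingers":1,"x":0,"y":4,"z":-2.8,"twist":0},{"fingers":1,"x":-0.5,"y":5,"z":-3.5,"twist":0},{"fingers":1,"x":-0.5,"y":6,"z":-4.2,"twist":0},{"fingers":1,"x":-1,"y":7,"z":-5,"twist":0},{"fingers":1,"x":-1,"y":7.6,"z":-5.8,"twist":0},{"fingers":1,"x":-1,"y":8,"z":-6.6,"twist":0},{"fingers":1,"x":-1,"y":8.4,"z":-7.4,"twist":0},{"fingers":1,"x":-1,"y":8.8,"z":-8.2,"twist":0},{"fingers":1,"x":-1,"y":9.2,"z":-9,"twist":0},{"fingers":1,"x":-1,"y":9.5,"z":-9.8,"twist":0},{"fingers":1,"x":-1,"y":9.6,"z":-10.4,"twist":0},{"fingers":1,"x":-1,"y":9.65,"z":-10.65,"twist":0},{"fingers":1,"x":-1,"y":9.65,"z":-10.65,"twist":0},{"fingers":1,"x":-1,"y":9.65,"z":-10.65,"twist":0}]'
python3 - <<'E'
from h import *
s=telemetry.get_state(); print(s['joint_positions'].round(2),s['position'].round(4),s['ft_force'].round(2)); print(R.from_rotvec(s['tool_rot']).as_matrix().round(3))
d=grab('wrist','w2'); print(d['xyz'],att(d).round(3))
E
```

```text
time: 1.62
position: [0.4295, -0.1209, 0.2627]
tool_rot: [1.019, 1.317, -1.021]
ft_force: [1.0, -0.2, 0.3]
grip_width: 1.001
[ 0.8  -0.13 -0.53  1.85 -0.06  1.41 -1.03] [ 0.4295 -0.1209  0.2627] [ 0.96 -0.23  0.26]
[[ 0.     0.968  0.251]
 [-0.002  0.251 -0.968]
 [-1.    -0.     0.002]]
[ 0.50893182 -0.0995065   0.42460921] [[ 0.25   0.923  0.292]
 [-0.968  0.238  0.077]
 [ 0.002 -0.302  0.953]]
```

View pics/w2.png

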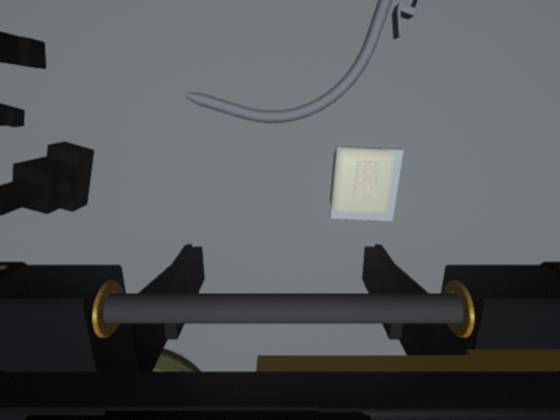

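The wrist view shows the rail's free end at (188,97), the bend bottom at (275,115), the catch at (400,15) and the tub at (366,183). I measure the rail from here.

Run:
```python
from h import *
from scipy.optimize import least_squares
d=load('w2'); P=cloud(d)
hm=((P[...,2]>.055)&(P[...,2]<.1)&(np.arange(420)[:,None]<135)&(np.arange(560)[None]>170)&(np.arange(560)[None]<385)).astype(np.uint8)
n,l,st,c=cv2.connectedComponentsWithStats(hm); i=1+np.argmax(st[1:,4]); hm=l==i; print(st[i])
v,u=np.nonzero(hm)
q=np.array([onz(d,a,b,.0775)[:2] for a,b in zip(u,v)])
print('depth z mean',P[hm][:,2].mean(), np.percentile(P[hm][:,2],[5,50,95]))
print('tip y max',q[:,1].max(), q[np.argmax(q[:,1])])
for lo in np.arange(-.16,0.0,.01):
    k=(q[:,1]>lo)&(q[:,1]<lo+.01)&(q[:,0]<.56)
    if k.sum(): print(round(lo+.005,3),q[k,0].mean().round(4),(q[k,0].max()-q[k,0].min()).round(4), P[v[k],u[k],2].max().round(4), np.median(P[v[k],u[k],2]).round(4))
# fit arc + legs, R=.1, centre (cx,cy), yaw a
def res(p):
    cx,cy,a=p; ca,sa=np.cos(a),np.sin(a); e=q-[cx,cy]; X=ca*e[:,0]+sa*e[:,1]; Y=-sa*e[:,0]+ca*e[:,1]
    r=np.where((X<=0)&(Y<=0),np.hypot(X,Y)-.1,np.where(Y>0,-X-.1,-Y-.1)); return r
o=least_squares(res,[.586,-.07,0],loss='soft_l1',f_scale=.004); print(o.x,np.std(o.fun))
```

```text
[ 185    0  200  123 3142]
depth z mean 0.07995634979964816 [0.07681989 0.08016466 0.0823344 ]
tip y max -0.0034657138817630467 [ 0.4934162  -0.00346571]
-0.155 0.544 0.0342 0.0827 0.0798
-0.145 0.5288 0.0315 0.0827 0.0798
-0.135 0.5175 0.0252 0.0825 0.08
-0.125 0.5091 0.0194 0.0826 0.0804
-0.115 0.5027 0.0174 0.0828 0.0803
-0.105 0.498 0.0153 0.0826 0.0805
-0.095 0.4944 0.0147 0.0839 0.0805
-0.085 0.4921 0.0133 0.0843 0.0807
-0.075 0.4908 0.012 0.0833 0.0808
-0.065 0.4903 0.012 0.0836 0.0808
-0.055 0.4906 0.0119 0.0842 0.0812
-0.045 0.491 0.012 0.0834 0.081
-0.035 0.4913 0.0118 0.0841 0.0812
-0.025 0.4918 0.0118 0.0837 0.0814
-0.015 0.4919 0.0118 0.084 0.0811
-0.005 0.4924 0.007 0.082 0.0795
[ 0.59019208 -0.06668392 -0.02999445] 0.003413541531366524
```

```bash
python3 -m creep '[{"fingers":1,"x":0,"y":0.2,"z":-0.9,"twist":0.3},{"fingers":1,"x":0,"y":0.4,"z":-1.8,"twist":0.6},{"fingers":1,"x":0,"y":0.6,"z":-2.7,"twist":0.9},{"fingers":1,"x":0,"y":0.8,"z":-3.6,"twist":1.2},{"fingers":1,"x":0,"y":1,"z":-4.5,"twist":1.5},{"fingers":1,"x":0,"y":1.2,"z":-5.4,"twist":1.9},{"fingers":1,"x":0,"y":1.4,"z":-6.2,"twist":1.9},{"fingers":1,"x":0,"y":1.5,"z":-6.8,"twist":1.9},{"fingers":1,"x":0,"y":1.57,"z":-7.1,"twist":1.9},{"fingers":1,"x":0,"y":1.57,"z":-7.1,"twist":1.9},{"fingers":1,"x":0,"y":1.57,"z":-7.1,"twist":1.9}]'
python3 - <<'E'
from h import *
s=telemetry.get_state(); print(s['joint_positions'].round(2),s['position'].round(4)); print(R.from_rotvec(s['tool_rot']).as_matrix().round(3))
d=grab('wrist','w3'); P=cloud(d); g=d['pixels'].max(-1)
m=(abs(P[...,0]-.49)<.05)&(abs(P[...,1]-.21)<.045)&(np.arange(420)[:,None]<260)
for lo,hi in ((.1,.115),(.06,.07),(.02,.031)):
    k=m&(P[...,2]>lo)&(P[...,2]<hi); q=P[k]
    if len(q)>3:
        r=cv2.minAreaRect((q[:,:2]*1000).astype(np.float32)); print(lo,len(q),q.mean(0).round(4),[np.round(x,1) for x in r])
E
```

```text
time: 2.58
position: [0.4204, 0.1682, 0.2625]
tool_rot: [1.147, 1.248, -1.147]
ft_force: [-0.7, -1.0, 0.2]
grip_width: 1.003
[ 0.62 -0.15 -0.94  1.82 -0.12  1.41 -1.79] [0.4204 0.1682 0.2625]
[[-0.     0.996  0.084]
 [-0.     0.084 -0.996]
 [-1.    -0.     0.   ]]
0.1 325 [0.4881 0.2134 0.1072] [array([487.8, 213.7]), array([21.6, 12. ]), np.float64(5.7)]
0.06 632 [0.489  0.2118 0.0638] [array([487.7, 213.8]), array([29.5, 36.4]), np.float64(4.9)]
0.02 405 [0.4888 0.206  0.0255] [array([487.7, 213.9]), array([29.4, 60.1]), np.float64(6.2)]
```

View pics/w3.png

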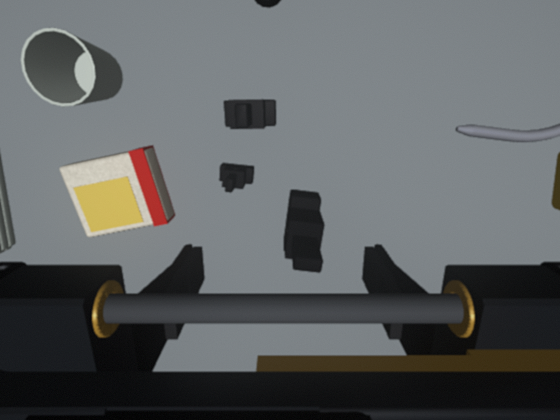

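The wrist view shows the middle stop at (250,113); its measured sizes are 22x12, 30x36, 30x60 and 107 high. Grip is at (0.4877, 0.2138) with yaw about 5.5°. Descending.

```bash
python3 -m creep '[{"fingers":1,"x":0,"y":0.8,"z":-0.5,"twist":-0.1},{"fingers":1,"x":0.3,"y":1.5,"z":-0.9,"twist":-0.1},{"fingers":1,"x":1,"y":1.77,"z":-0.99,"twist":-0.1},{"fingers":1,"x":1.8,"y":1.77,"z":-0.99,"twist":-0.1},{"fingers":1,"x":2.6,"y":1.77,"z":-0.99,"twist":-0.1},{"fingers":1,"x":3.3,"y":1.77,"z":-0.99,"twist":-0.1},{"fingers":1,"x":3.9,"y":1.77,"z":-0.99,"twist":-0.1},{"fingers":1,"x":4.4,"y":1.77,"z":-0.99,"twist":-0.1},{"fingers":0.8,"x":4.7,"y":1.77,"z":-0.99,"twist":-0.1},{"fingers":0.6,"x":4.84,"y":1.77,"z":-0.99,"twist":-0.1},{"fingers":0.4,"x":4.84,"y":1.77,"z":-0.99,"twist":-0.1},{"fingers":0.3,"x":4.84,"y":1.77,"z":-0.99,"twist":-0.1},{"fingers":0.2,"x":4.84,"y":1.77,"z":-0.99,"twist":-0.1},{"fingers":0.2,"x":4.84,"y":1.77,"z":-0.99,"twist":-0.1},{"fingers":0.2,"x":4.84,"y":1.77,"z":-0.99,"twist":-0.1}]' 30
python3 - <<'E'
from h import *
s=telemetry.get_state(); print(s['joint_positions'].round(2),s['position'].round(4),s['torque'].round(2));print(R.from_rotvec(s['tool_rot']).as_matrix().round(3))
E
```

```text
time: 3.88
position: [0.4875, 0.2156, 0.0699]
tool_rot: [1.14, 1.251, -1.138]
ft_force: [-0.3, 0.1, -0.4]
grip_width: 0.555
[ 0.4   0.37 -1.    1.89  0.35  1.07 -2.22] [0.4875 0.2156 0.0699] [0.   0.01 0.03]
[[ 0.002  0.996  0.094]
 [ 0.     0.094 -0.996]
 [-1.     0.002  0.   ]]
```

```bash
python3 -m creep '[{"fingers":0,"x":0,"y":0,"z":0,"twist":0},{"fingers":0,"x":0,"y":0,"z":0,"twist":0},{"fingers":0,"x":0,"y":0,"z":0,"twist":0},{"fingers":0,"x":0,"y":0,"z":0,"twist":0},{"fingers":0,"x":0,"y":0,"z":0,"twist":0},{"fingers":0,"x":0,"y":0,"z":0,"twist":0},{"fingers":0,"x":0,"y":0,"z":0,"twist":0},{"fingers":0,"x":0,"y":0,"z":0,"twist":0},{"fingers":0,"x":0,"y":0,"z":0,"twist":0},{"fingers":0,"x":0,"y":0,"z":0,"twist":0}]' 30
```

```text
time: 4.72
position: [0.4864, 0.2154, 0.0685]
tool_rot: [1.139, 1.253, -1.14]
ft_force: [0.3, 0.6, -3.5]
grip_width: 0.135
```

Gripped: the opening of 0.135 matches the 12 mm stem. Next: lift, turn 83°, and go to a staging point ahead of the free end.

```bash
python3 -m creep '[{"fingers":0,"x":-0.4,"y":0,"z":0,"twist":0},{"fingers":0,"x":-0.9,"y":0,"z":0,"twist":0},{"fingers":0,"x":-1.4,"y":0,"z":0.2,"twist":-0.6},{"fingers":0,"x":-1.8,"y":0,"z":0.6,"twist":-1.6},{"fingers":0,"x":-1.8,"y":0,"z":1.0,"twist":-2.8},{"fingers":0,"x":-1.8,"y":0,"z":1.4,"twist":-4},{"fingers":0,"x":-1.8,"y":-0.1,"z":1.8,"twist":-5.2},{"fingers":0,"x":-1.8,"y":-0.1,"z":2.2,"twist":-6.4},{"fingers":0,"x":-1.8,"y":-0.1,"z":2.6,"twist":-7.6},{"fingers":0,"x":-1.8,"y":-0.1,"z":3.0,"twist":-8.8},{"fingers":0,"x":-1.8,"y":-0.2,"z":3.4,"twist":-10},{"fingers":0,"x":-1.8,"y":-0.2,"z":3.8,"twist":-11.2},{"fingers":0,"x":-1.8,"y":-0.24,"z":4.1,"twist":-12.4},{"fingers":0,"x":-1.8,"y":-0.24,"z":4.34,"twist":-13.6},{"fingers":0,"x":-1.8,"y":-0.24,"z":4.34,"twist":-14.6},{"fingers":0,"x":-1.8,"y":-0.24,"z":4.34,"twist":-15.6},{"fingers":0,"x":-1.8,"y":-0.24,"z":4.34,"twist":-16.2},{"fingers":0,"x":-1.8,"y":-0.24,"z":4.34,"twist":-16.6},{"fingers":0,"x":-1.8,"y":-0.24,"z":4.34,"twist":-16.6},{"fingers":0,"x":-1.8,"y":-0.24,"z":4.34,"twist":-16.6}]' 30
python3 - <<'E'
from h import *
s=telemetry.get_state(); print(s['joint_positions'].round(2),s['position'].round(4),s['torque'].round(2));print(R.from_rotvec(s['tool_rot']).as_matrix().round(3))
for n in('wrist','scene','top'): grab(n,n+'4')
im=cv2.imread('pics/scene4.png'); c=im[130:360,150:350]; a=cv2.resize(c,None,fx=2,fy=2)
b=cv2.resize(cv2.imread('pics/top4.png')[100:330,220:420],None,fx=2,fy=2)
cv2.imwrite('pics/c4.png',np.hstack([a,b]))
E
```

```text
time: 6.38
position: [0.4934, 0.0419, 0.1407]
tool_rot: [0.022, 1.571, -0.022]
ft_force: [-0.1, 0.0, -3.7]
grip_width: 0.133
[ 1.05  0.24 -1.3   1.9   0.25  1.19 -0.37] [0.4934 0.0419 0.1407] [-0.07 -0.18 -0.03]
[[-0.     0.028  1.   ]
 [-0.     1.    -0.028]
 [-1.    -0.    -0.   ]]
```

View pics/wrist4.png

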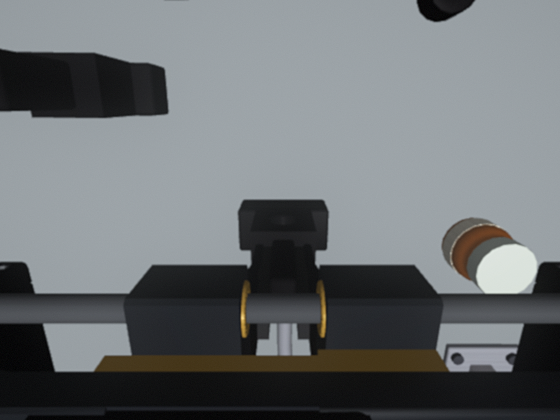

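View pics/c4.png

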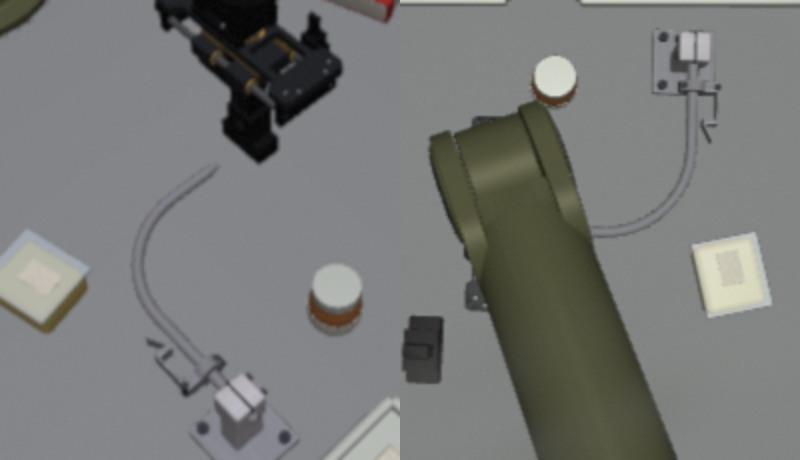

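The wrist view shows the stop's paddle from behind, centred at about (284,225), with the rail visible past it at (285,340). In the scene crop the stop hangs upright behind the free end at (215,168). I check the held stop's centre against the leg axis.

Run:
```python
from h import *
d=load('wrist4'); P=cloud(d)
for v in (205,212,220,230,240,247):
    row=P[v]; k=(abs(row[:,0]-.4937)<.06)&(row[:,2]>.04)&(row[:,2]<.2)&(abs(row[:,1]-.05)<.06); u=np.nonzero(k)[0]
    print(v,u.min(),u.max(),row[u[1]].round(4),row[u[-2]].round(4),'mid',((row[u[0],0]+row[u[-1],0])/2).round(4), np.median(row[u,1]).round(4),np.median(row[u,2]).round(4))
for v in (330,340,350):
    row=P[v,250:330]; k=(row[:,2]>.06)&(row[:,2]<.1)&(row[:,1]<.0); print(v,row[k].mean(0).round(4), np.ptp(row[k],axis=0).round(4))
s=load('scene4');P=cloud(s); g=s['pixels'].max(-1)
k=(abs(P[...,0]-.4937)<.06)&(abs(P[...,1]-.042)<.04)&(P[...,2]>.05)&(P[...,2]<.145); q=P[k]; 
print(len(q), q.min(0).round(4),q.max(0).round(4), np.percentile(q[:,2],[1,5]))
print(np.histogram(q[:,2],bins=np.arange(.05,.15,.006)))
low=q[q[:,2]<.09]; print('paddle x',np.percentile(low[:,0],[1,99]),'y',np.percentile(low[:,1],[1,99]))
```

```text
205 240 325 [0.4643 0.0596 0.0883] [0.5206 0.0584 0.0895] mid 0.4924 0.0595 0.0901
212 238 327 [0.4641 0.058  0.0986] [0.521  0.0561 0.0975] mid 0.4925 0.0589 0.1037
220 238 327 [0.4634 0.0517 0.0964] [0.521  0.0506 0.0977] mid 0.4924 0.0562 0.1111
230 238 327 [0.463  0.0448 0.097 ] [0.5211 0.0436 0.098 ] mid 0.4921 0.0589 0.1347
240 239 326 [0.4634 0.0382 0.0984] [0.5205 0.0362 0.0976] mid 0.4919 0.0535 0.136
247 239 326 [0.4628 0.0324 0.0969] [0.5206 0.0308 0.097 ] mid 0.4918 0.0522 0.1418
330 [ 0.4902 -0.0478  0.0812] [0.0104 0.0024 0.0029]
340 [ 0.4899 -0.0577  0.0808] [0.0106 0.0033 0.0043]
350 [ 0.4901 -0.0676  0.0807] [0.0116 0.0046 0.0053]
585 [0.4618 0.0244 0.0737] [0.5243 0.0588 0.1448] [0.07471989 0.07877278]
(array([ 0,  0,  0,  2, 34, 52, 46, 74, 83, 41, 44, 34, 28, 47, 80, 20]), array([0.05 , 0.056, 0.062, 0.068, 0.074, 0.08 , 0.086, 0.092, 0.098,
       0.104, 0.11 , 0.116, 0.122, 0.128, 0.134, 0.14 , 0.146]))
paddle x [0.46410191 0.52350212] y [0.02666848 0.05521092]
```

```bash
python3 -m creep '[{"fingers":0,"x":0.3,"y":0,"z":0.02,"twist":0},{"fingers":0,"x":0.7,"y":0,"z":0.02,"twist":0},{"fingers":0,"x":1.0,"y":0,"z":0.02,"twist":0},{"fingers":0,"x":1.0,"y":-0.2,"z":0.02,"twist":0},{"fingers":0,"x":1.0,"y":-0.4,"z":0.02,"twist":0},{"fingers":0,"x":1.0,"y":-0.6,"z":0.02,"twist":0},{"fingers":0,"x":1.0,"y":-0.7,"z":0.02,"twist":0},{"fingers":0,"x":1.0,"y":-0.8,"z":0.02,"twist":0},{"fingers":0,"x":1.0,"y":-0.9,"z":0.02,"twist":0},{"fingers":0,"x":1.0,"y":-0.9,"z":0.02,"twist":0},{"fingers":0,"x":1.0,"y":-0.9,"z":0.02,"twist":0}]' 30
python3 - <<'E'
from h import *
s=telemetry.get_state(); print(s['joint_positions'].round(2),s['position'].round(4),s['ft_force'].round(2),s['torque'].round(2))
grab('wrist','wrist5');grab('scene','scene5')
im=cv2.imread('pics/scene5.png'); c=im[150:300,190:340]; a=cv2.resize(c,None,fx=3.5,fy=3.5,interpolation=cv2.INTER_CUBIC)
cv2.imwrite('pics/c5.png',a)
E
```

```text
time: 7.45
position: [0.4936, 0.0054, 0.1011]
tool_rot: [0.022, 1.57, -0.022]
ft_force: [-0.2, 0.6, -4.3]
grip_width: 0.132
[ 1.06  0.3  -1.25  1.95  0.31  1.12 -0.34] [0.4936 0.0054 0.1011] [-0.24  0.6  -4.26] [-0.01 -0.16 -0.03]
```

View pics/c5.png

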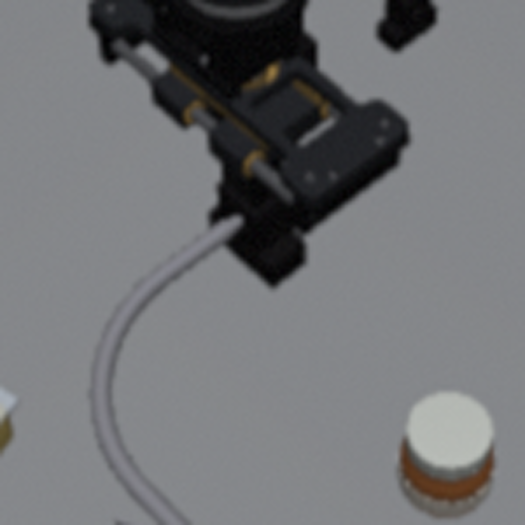

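The crop shows the rod tip entering the bore near (235,220), with no contact force. Continuing slowly along the leg.

```bash
python3 -m creep '[{"fingers":0,"x":0,"y":-0.1,"z":0,"twist":0},{"fingers":0,"x":0,"y":-0.2,"z":0,"twist":0},{"fingers":0,"x":0,"y":-0.3,"z":0,"twist":0},{"fingers":0,"x":0,"y":-0.4,"z":0,"twist":0},{"fingers":0,"x":0,"y":-0.5,"z":0,"twist":0},{"fingers":0,"x":0,"y":-0.5,"z":0,"twist":0}]' 30
python3 - <<'E'
from h import *
s=telemetry.get_state(); print(s['position'].round(4),s['ft_force'].round(2),s['torque'].round(3))
E
```

```text
time: 8.05
position: [0.4929, -0.0157, 0.1008]
tool_rot: [0.022, 1.571, -0.023]
ft_force: [0.6, 0.2, -3.1]
grip_width: 0.137
[ 0.4929 -0.0157  0.1008] [ 0.58  0.24 -3.06] [-0.044 -0.088 -0.002]
```

```bash
python3 -m creep '[{"fingers":0,"x":0,"y":-0.1,"z":0,"twist":0},{"fingers":0,"x":0,"y":-0.2,"z":0,"twist":0},{"fingers":0,"x":0,"y":-0.3,"z":0,"twist":0},{"fingers":0,"x":0,"y":-0.4,"z":0,"twist":0},{"fingers":0,"x":0,"y":-0.5,"z":0,"twist":0},{"fingers":0,"x":0,"y":-0.6,"z":0,"twist":0},{"fingers":0,"x":0,"y":-0.6,"z":0,"twist":0},{"fingers":0,"x":0,"y":-0.6,"z":0,"twist":0}]' 30
python3 - <<'E'
from h import *
s=telemetry.get_state(); print(s['position'].round(4),s['ft_force'].round(2),s['torque'].round(3),s['joint_positions'].round(2))
d=grab('wrist','wrist6');grab('scene','scene6');P=cloud(d)
for v in (205,212,220,230):
    row=P[v]; k=(abs(row[:,0]-.4937)<.06)&(row[:,2]>.02)&(row[:,2]<.2)&(abs(row[:,1]+.03)<.06); u=np.nonzero(k)[0]
    print(v,u.min(),u.max(),'mid',((row[u[1],0]+row[u[-2],0])/2).round(4),row[u[3]].round(4),row[u[-4]].round(4))
for v in (330,340,350):
    row=P[v,250:330]; k=(row[:,2]>.06)&(row[:,2]<.1)&(row[:,1]<-.05); print(v,row[k].mean(0).round(4), np.ptp(row[k],axis=0).round(4)) if k.any() else 0
im=cv2.imread('pics/scene6.png'); c=im[150:300,190:340]; a=cv2.resize(c,None,fx=3.5,fy=3.5,interpolation=cv2.INTER_CUBIC)
cv2.imwrite('pics/c6.png',a)
E
```

```text
time: 8.72
position: [0.4922, -0.0386, 0.1009]
tool_rot: [0.022, 1.571, -0.022]
ft_force: [-1.8, -0.7, -3.5]
grip_width: 0.133
[ 0.4922 -0.0386  0.1009] [-1.77 -0.69 -3.53] [-0.001 -0.107  0.047] [ 1.15  0.3  -1.25  1.95  0.31  1.12 -0.25]
205 240 325 mid 0.4913 [ 0.4645 -0.0206  0.0491] [ 0.5181 -0.0221  0.0491]
212 237 327 mid 0.4909 [ 0.4635 -0.0227  0.0579] [ 0.5185 -0.0242  0.058 ]
220 238 327 mid 0.4912 [ 0.4639 -0.028   0.0586] [ 0.5186 -0.0299  0.0575]
230 238 327 mid 0.4909 [ 0.4634 -0.0351  0.0584] [ 0.5185 -0.0367  0.0584]
330 [ 0.4938 -0.0974  0.0809] [0.0086 0.0035 0.0046]
340 [ 0.4993 -0.1062  0.08  ] [0.0137 0.0066 0.0077]
350 [ 0.5015 -0.114   0.0804] [0.0101 0.0032 0.0038]
```

View pics/c6.png

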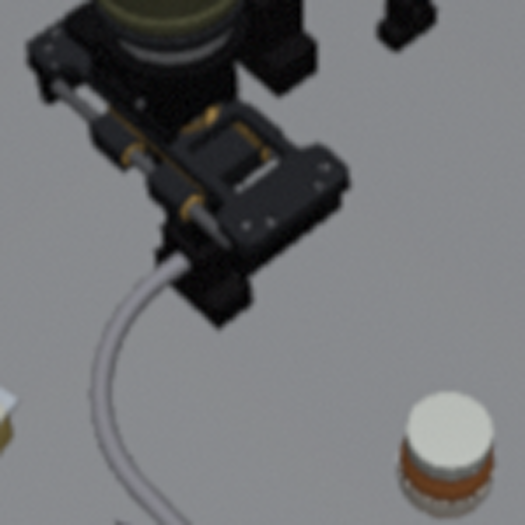

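The crop shows the rail running through the block, so the stop is threaded, with small forces. I plan the bend as a best-fit line of the 30 mm bore on the rod axis, and print rows.

```bash
cat > plan.py <<'E'
import numpy as np
# rod in TCP-command frame; s=0 at arc start, s<0 on free leg, s in [0,157.08] arc, then straight. mm, yaw a
def rod(s,C,a,Rr=100.):
    s=np.atleast_1d(s).astype(float); f=s/Rr; e=np.pi/2*Rr
    X=np.where(s<0,-Rr,np.where(s<e,-Rr*np.cos(f),s-e)); Y=np.where(s<0,-s,np.where(s<e,-Rr*np.sin(f),-Rr))
    ca,sa=np.cos(a),np.sin(a); return np.stack([C[0]+ca*X-sa*Y,C[1]+sa*X+ca*Y],-1)
def pose(s,C,a):
    p=rod(np.linspace(s-15,s+15,61),C,a); m=p.mean(0); d=p-m; v=np.linalg.svd(d)[2][0]
    if v@(p[-1]-p[0])<0: v=-v
    # forward = -y_t ; z_t = forward rotated +90
    return m,np.arctan2(v[0],-v[1])  # z_t angle = heading+90
def rows(cmd,ss,C,a,dz=0):
    x,y,th=cmd; yt=np.array([-np.sin(th),np.cos(th)]); zt=np.array([np.cos(th),np.sin(th)])
    for s in ss:
        m,h=pose(s,C,a); d=m-[x,y]; print(s,'y %.3f z %.3f tw %.3f'%(d@yt/40,d@zt/40,-np.degrees(h-th)/5),'| world',m.round(2),'ang %.4f'%h)
E
python3 - <<'E'
from plan import *
rows((492.3,-40,-.028),[-24,-20,-16,-12,-8,-4,0,4,8,12,16,20],(590.7,-66.7),-.03)
E
```

```text
-24 y 0.007 z -0.021 tw 0.023 | world [491.46 -39.71] ang -0.0300
-20 y -0.093 z -0.021 tw 0.023 | world [491.34 -43.71] ang -0.0300
-16 y -0.193 z -0.021 tw 0.023 | world [491.22 -47.71] ang -0.0300
-12 y -0.293 z -0.022 tw 0.019 | world [491.11 -51.71] ang -0.0297
-8 y -0.393 z -0.021 tw -0.018 | world [491.01 -55.7 ] ang -0.0264
-4 y -0.493 z -0.020 tw -0.120 | world [490.94 -59.7 ] ang -0.0175
0 y -0.593 z -0.017 tw -0.304 | world [490.94 -63.7 ] ang -0.0014
4 y -0.693 z -0.013 tw -0.578 | world [491.01 -67.69] ang 0.0224
8 y -0.792 z -0.006 tw -0.935 | world [491.19 -71.68] ang 0.0536
12 y -0.892 z 0.005 tw -1.356 | world [491.49 -75.65] ang 0.0903
16 y -0.990 z 0.018 tw -1.811 | world [491.93 -79.61] ang 0.1300
20 y -1.088 z 0.036 tw -2.269 | world [492.52 -83.55] ang 0.1700
```

```bash
python3 -m creep '[{"fingers":0,"x":0,"y":-0.1,"z":-0.02,"twist":0},{"fingers":0,"x":0,"y":-0.2,"z":-0.02,"twist":0},{"fingers":0,"x":0,"y":-0.3,"z":-0.02,"twist":0},{"fingers":0,"x":0,"y":-0.39,"z":-0.02,"twist":-0.02},{"fingers":0,"x":0.01,"y":-0.49,"z":-0.02,"twist":-0.12},{"fingers":0,"x":0.01,"y":-0.59,"z":-0.02,"twist":-0.3},{"fingers":0,"x":0.01,"y":-0.69,"z":-0.01,"twist":-0.58},{"fingers":0,"x":0.01,"y":-0.69,"z":-0.01,"twist":-0.58}]' 30
python3 - <<'E'
from h import *
s=telemetry.get_state(); print(s['position'].round(4),s['ft_force'].round(2),s['torque'].round(3),s['joint_positions'].round(2))
E
```

```text
time: 9.48
position: [0.4911, -0.0672, 0.1004]
tool_rot: [-0.018, 1.571, 0.018]
ft_force: [0.1, -0.3, -3.8]
grip_width: 0.132
[ 0.4911 -0.0672  0.1004] [ 0.11 -0.32 -3.8 ] [-0.044 -0.12  -0.029] [ 1.2   0.31 -1.25  1.94  0.32  1.12 -0.15]
```

Run:
```python
from plan import *
rows((491.1,-67.6,.0226),range(8,60,4),(590.7,-66.7),-.03)
```

```text
8 y -0.102 z -0.000 tw -0.355 | world [491.19 -71.68] ang 0.0536
12 y -0.201 z 0.005 tw -0.776 | world [491.49 -75.65] ang 0.0903
16 y -0.301 z 0.014 tw -1.231 | world [491.93 -79.61] ang 0.1300
20 y -0.400 z 0.027 tw -1.689 | world [492.52 -83.55] ang 0.1700
24 y -0.498 z 0.043 tw -2.147 | world [493.28 -87.47] ang 0.2100
28 y -0.595 z 0.064 tw -2.606 | world [494.18 -91.34] ang 0.2500
32 y -0.692 z 0.088 tw -3.064 | world [495.25 -95.18] ang 0.2900
36 y -0.787 z 0.116 tw -3.523 | world [496.46 -98.98] ang 0.3300
40 y -0.882 z 0.148 tw -3.981 | world [ 497.83 -102.72] ang 0.3700
44 y -0.975 z 0.184 tw -4.439 | world [ 499.34 -106.41] ang 0.4100
48 y -1.066 z 0.224 tw -4.898 | world [ 501.   -110.03] ang 0.4500
52 y -1.156 z 0.267 tw -5.356 | world [ 502.81 -113.58] ang 0.4900
56 y -1.244 z 0.313 tw -5.814 | world [ 504.75 -117.06] ang 0.5300
```

```bash
python3 -m creep '[{"fingers":0,"x":0,"y":-0.1,"z":0,"twist":-0.35},{"fingers":0,"x":0,"y":-0.2,"z":0.005,"twist":-0.78},{"fingers":0,"x":0,"y":-0.3,"z":0.014,"twist":-1.23},{"fingers":0,"x":0,"y":-0.4,"z":0.027,"twist":-1.69},{"fingers":0,"x":0,"y":-0.5,"z":0.043,"twist":-2.15},{"fingers":0,"x":0,"y":-0.6,"z":0.064,"twist":-2.61},{"fingers":0,"x":0,"y":-0.6,"z":0.064,"twist":-2.61}]' 30
python3 - <<'E'
from h import *
s=telemetry.get_state(); print(s['position'].round(4),s['ft_force'].round(2),s['torque'].round(3),s['joint_positions'].round(2))
E
```

```text
time: 10.07
position: [0.4944, -0.0908, 0.1005]
tool_rot: [-0.197, 1.562, 0.197]
ft_force: [0.2, -0.1, -3.9]
grip_width: 0.131
[ 0.4944 -0.0908  0.1005] [ 0.25 -0.07 -3.86] [-0.04  -0.108  0.021] [ 1.25  0.35 -1.28  1.93  0.37  1.14  0.08]
```

Run:
```python
from plan import *
rows((494.2,-91.4,.25),range(32,76,4),(590.7,-66.7),-.03)
```

```text
32 y -0.098 z 0.002 tw -0.458 | world [495.25 -95.18] ang 0.2900
36 y -0.198 z 0.008 tw -0.917 | world [496.46 -98.98] ang 0.3300
40 y -0.297 z 0.018 tw -1.375 | world [ 497.83 -102.72] ang 0.3700
44 y -0.395 z 0.032 tw -1.833 | world [ 499.34 -106.41] ang 0.4100
48 y -0.493 z 0.050 tw -2.292 | world [ 501.   -110.03] ang 0.4500
52 y -0.591 z 0.071 tw -2.750 | world [ 502.81 -113.58] ang 0.4900
56 y -0.687 z 0.097 tw -3.209 | world [ 504.75 -117.06] ang 0.5300
60 y -0.782 z 0.126 tw -3.667 | world [ 506.84 -120.45] ang 0.5700
64 y -0.876 z 0.160 tw -4.125 | world [ 509.05 -123.77] ang 0.6100
68 y -0.968 z 0.197 tw -4.584 | world [ 511.4  -126.98] ang 0.6500
72 y -1.059 z 0.237 tw -5.042 | world [ 513.87 -130.11] ang 0.6900
```

```bash
python3 -m creep '[{"fingers":0,"x":0,"y":-0.1,"z":0.002,"twist":-0.46},{"fingers":0,"x":0,"y":-0.2,"z":0.008,"twist":-0.92},{"fingers":0,"x":0,"y":-0.3,"z":0.018,"twist":-1.38},{"fingers":0,"x":0.01,"y":-0.395,"z":0.032,"twist":-1.83},{"fingers":0,"x":0.01,"y":-0.49,"z":0.05,"twist":-2.29},{"fingers":0,"x":0.01,"y":-0.59,"z":0.071,"twist":-2.75},{"fingers":0,"x":0.01,"y":-0.69,"z":0.097,"twist":-3.21},{"fingers":0,"x":0.01,"y":-0.69,"z":0.097,"twist":-3.21}]' 30
python3 - <<'E'
from h import *
s=telemetry.get_state(); print(s['position'].round(4),s['ft_force'].round(2),s['torque'].round(3),s['joint_positions'].round(2))
from plan import *
rows((504.8,-117.1,.53),range(60,104,4),(590.7,-66.7),-.03)
E
```

```text
time: 10.73
position: [0.5051, -0.1162, 0.1001]
tool_rot: [-0.415, 1.53, 0.415]
ft_force: [0.8, -0.4, -3.0]
grip_width: 0.135
[ 0.5051 -0.1162  0.1001] [ 0.8  -0.37 -3.  ] [ 0.025 -0.203 -0.032] [ 1.28  0.43 -1.29  1.89  0.45  1.16  0.35]
60 y -0.098 z 0.002 tw -0.458 | world [ 506.84 -120.45] ang 0.5700
64 y -0.198 z 0.007 tw -0.917 | world [ 509.05 -123.77] ang 0.6100
68 y -0.297 z 0.017 tw -1.375 | world [ 511.4  -126.98] ang 0.6500
72 y -0.395 z 0.031 tw -1.833 | world [ 513.87 -130.11] ang 0.6900
76 y -0.493 z 0.049 tw -2.292 | world [ 516.47 -133.13] ang 0.7300
80 y -0.590 z 0.071 tw -2.750 | world [ 519.19 -136.04] ang 0.7700
84 y -0.687 z 0.097 tw -3.209 | world [ 522.02 -138.85] ang 0.8100
88 y -0.782 z 0.126 tw -3.667 | world [ 524.96 -141.54] ang 0.8500
92 y -0.876 z 0.159 tw -4.125 | world [ 528.   -144.11] ang 0.8900
96 y -0.968 z 0.196 tw -4.584 | world [ 531.15 -146.55] ang 0.9300
100 y -1.059 z 0.237 tw -5.042 | world [ 534.39 -148.87] ang 0.9700
```

```bash
python3 -m creep '[{"fingers":0,"x":0,"y":-0.1,"z":0.002,"twist":-0.46},{"fingers":0,"x":0,"y":-0.2,"z":0.007,"twist":-0.92},{"fingers":0,"x":0,"y":-0.3,"z":0.017,"twist":-1.38},{"fingers":0,"x":0,"y":-0.395,"z":0.031,"twist":-1.83},{"fingers":0,"x":0,"y":-0.49,"z":0.049,"twist":-2.29},{"fingers":0,"x":0,"y":-0.59,"z":0.071,"twist":-2.75},{"fingers":0,"x":0,"y":-0.69,"z":0.097,"twist":-3.21},{"fingers":0,"x":0,"y":-0.69,"z":0.097,"twist":-3.21}]' 30
python3 - <<'E'
from h import *
s=telemetry.get_state(); print(s['position'].round(4),s['ft_force'].round(2),s['torque'].round(3),s['joint_positions'].round(2))
from plan import *
rows((522.05,-138.9,.81),range(88,132,4),(590.7,-66.7),-.03)
E
```

```text
time: 11.4
position: [0.5224, -0.1378, 0.1]
tool_rot: [-0.632, 1.476, 0.633]
ft_force: [-0.2, -0.9, -3.9]
grip_width: 0.139
[ 0.5224 -0.1378  0.1   ] [-0.23 -0.88 -3.93] [-0.203 -0.121  0.014] [ 1.27  0.51 -1.3   1.84  0.53  1.2   0.61]
88 y -0.098 z 0.002 tw -0.458 | world [ 524.96 -141.54] ang 0.8500
92 y -0.198 z 0.008 tw -0.917 | world [ 528.   -144.11] ang 0.8900
96 y -0.297 z 0.018 tw -1.375 | world [ 531.15 -146.55] ang 0.9300
100 y -0.395 z 0.032 tw -1.833 | world [ 534.39 -148.87] ang 0.9700
104 y -0.493 z 0.050 tw -2.292 | world [ 537.72 -151.06] ang 1.0100
108 y -0.590 z 0.072 tw -2.750 | world [ 541.14 -153.11] ang 1.0500
112 y -0.687 z 0.097 tw -3.209 | world [ 544.63 -155.02] ang 1.0900
116 y -0.782 z 0.127 tw -3.667 | world [ 548.2  -156.79] ang 1.1300
120 y -0.876 z 0.160 tw -4.125 | world [ 551.84 -158.42] ang 1.1700
124 y -0.968 z 0.197 tw -4.584 | world [ 555.53 -159.9 ] ang 1.2100
128 y -1.059 z 0.238 tw -5.042 | world [ 559.29 -161.23] ang 1.2500
```

```bash
python3 -m creep '[{"fingers":0,"x":0,"y":-0.1,"z":0.002,"twist":-0.46},{"fingers":0,"x":0,"y":-0.2,"z":0.008,"twist":-0.92},{"fingers":0,"x":0,"y":-0.3,"z":0.018,"twist":-1.38},{"fingers":0,"x":0,"y":-0.395,"z":0.032,"twist":-1.83},{"fingers":0,"x":0,"y":-0.49,"z":0.05,"twist":-2.29},{"fingers":0,"x":0,"y":-0.59,"z":0.071,"twist":-2.75},{"fingers":0,"x":0,"y":-0.69,"z":0.097,"twist":-3.21},{"fingers":0,"x":0,"y":-0.69,"z":0.097,"twist":-3.21}]' 30
python3 - <<'E'
from h import *
s=telemetry.get_state(); print(s['position'].round(4),s['ft_force'].round(2),s['torque'].round(3),s['joint_positions'].round(2))
grab('scene','scene7');grab('wrist','wrist7')
im=cv2.imread('pics/scene7.png'); c=im[190:370,130:340]; a=cv2.resize(c,None,fx=3,fy=3,interpolation=cv2.INTER_CUBIC)
cv2.imwrite('pics/c7.png',a)
from plan import *
rows((544.7,-155.05,1.09),range(116,156,4),(590.7,-66.7),-.03)
E
```

```text
time: 12.07
position: [0.5448, -0.1542, 0.0998]
tool_rot: [-0.848, 1.4, 0.848]
ft_force: [-0.2, -2.5, -5.2]
grip_width: 0.136
[ 0.5448 -0.1542  0.0998] [-0.17 -2.51 -5.21] [-0.571 -0.154 -0.031] [ 1.24  0.6  -1.3   1.78  0.61  1.25  0.86]
116 y -0.098 z 0.002 tw -0.458 | world [ 548.2  -156.79] ang 1.1300
120 y -0.197 z 0.008 tw -0.917 | world [ 551.84 -158.42] ang 1.1700
124 y -0.296 z 0.018 tw -1.375 | world [ 555.53 -159.9 ] ang 1.2100
128 y -0.395 z 0.032 tw -1.833 | world [ 559.29 -161.23] ang 1.2500
132 y -0.493 z 0.050 tw -2.292 | world [ 563.1  -162.41] ang 1.2900
136 y -0.590 z 0.071 tw -2.750 | world [ 566.94 -163.44] ang 1.3300
140 y -0.686 z 0.097 tw -3.209 | world [ 570.83 -164.31] ang 1.3700
144 y -0.781 z 0.126 tw -3.666 | world [ 574.75 -165.03] ang 1.4099
148 y -0.876 z 0.159 tw -4.100 | world [ 578.7 -165.6] ang 1.4478
152 y -0.969 z 0.195 tw -4.476 | world [ 582.66 -166.05] ang 1.4806
```

View pics/c7.png

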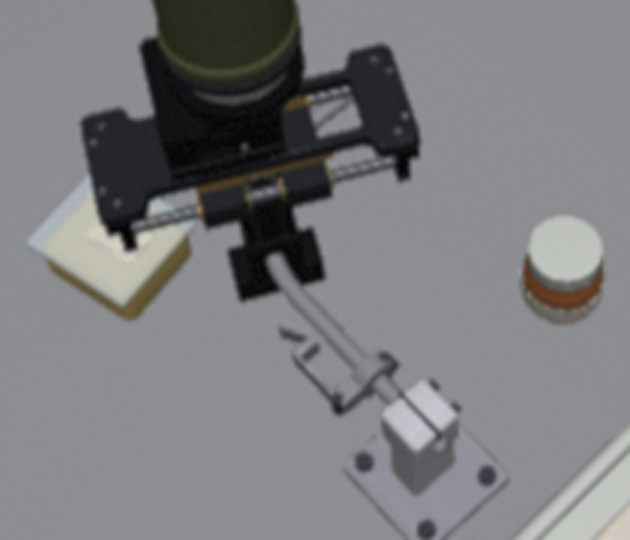

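The crop shows the stop well round the bend at (275,265), clear of the tub at (110,240). The rod pushes it outward with about 2.5 N, so I ease outward and down a little.

```bash
python3 -m creep '[{"fingers":0,"x":0.01,"y":0,"z":-0.02,"twist":0},{"fingers":0,"x":0.02,"y":0,"z":-0.02,"twist":0},{"fingers":0,"x":0.02,"y":0,"z":-0.02,"twist":0}]' 30
python3 - <<'E'
from h import *
s=telemetry.get_state(); print(s['position'].round(4),s['ft_force'].round(2),s['torque'].round(3),s['joint_positions'].round(2))
E
```

```text
time: 12.42
position: [0.5443, -0.1539, 0.0994]
tool_rot: [-0.849, 1.399, 0.849]
ft_force: [-0.7, -0.8, -3.4]
grip_width: 0.133
[ 0.5443 -0.1539  0.0994] [-0.74 -0.79 -3.39] [-0.063 -0.098 -0.047] [ 1.24  0.6  -1.31  1.78  0.61  1.25  0.86]
```

```bash
python3 -m creep '[{"fingers":0,"x":0,"y":-0.1,"z":0.002,"twist":-0.46},{"fingers":0,"x":0,"y":-0.2,"z":0.008,"twist":-0.92},{"fingers":0,"x":0,"y":-0.3,"z":0.016,"twist":-1.38},{"fingers":0,"x":0,"y":-0.395,"z":0.03,"twist":-1.83},{"fingers":0,"x":0,"y":-0.49,"z":0.045,"twist":-2.29},{"fingers":0,"x":0,"y":-0.49,"z":0.045,"twist":-2.29}]' 30
python3 - <<'E'
from h import *
s=telemetry.get_state(); print(s['position'].round(4),s['ft_force'].round(2),s['torque'].round(3),s['joint_positions'].round(2))
from plan import *
rows((562.7,-163.2,1.29),range(132,184,4),(590.3,-67.4),-.03)
E
```

```text
time: 12.92
position: [0.5632, -0.1618, 0.0994]
tool_rot: [-1.001, 1.328, 1.001]
ft_force: [-0.0, -1.8, -4.5]
grip_width: 0.133
[ 0.5632 -0.1618  0.0994] [-0.03 -1.78 -4.53] [-0.3   -0.262  0.055] [ 1.21  0.66 -1.31  1.73  0.66  1.28  1.04]
132 y 0.001 z 0.002 tw 0.000 | world [ 562.7  -163.11] ang 1.2900
136 y -0.099 z 0.004 tw -0.458 | world [ 566.54 -164.14] ang 1.3300
140 y -0.198 z 0.010 tw -0.917 | world [ 570.43 -165.01] ang 1.3700
144 y -0.297 z 0.020 tw -1.374 | world [ 574.35 -165.73] ang 1.4099
148 y -0.396 z 0.034 tw -1.808 | world [ 578.3 -166.3] ang 1.4478
152 y -0.494 z 0.050 tw -2.184 | world [ 582.26 -166.75] ang 1.4806
156 y -0.592 z 0.070 tw -2.481 | world [ 586.24 -167.09] ang 1.5066
160 y -0.690 z 0.091 tw -2.690 | world [ 590.23 -167.34] ang 1.5247
164 y -0.787 z 0.114 tw -2.813 | world [ 594.22 -167.53] ang 1.5354
168 y -0.884 z 0.138 tw -2.865 | world [ 598.22 -167.68] ang 1.5400
172 y -0.981 z 0.163 tw -2.874 | world [ 602.21 -167.8 ] ang 1.5408
176 y -1.078 z 0.188 tw -2.874 | world [ 606.21 -167.92] ang 1.5408
180 y -1.175 z 0.213 tw -2.874 | world [ 610.21 -168.04] ang 1.5408
```

```bash
python3 -m creep '[{"fingers":0,"x":0.01,"y":0,"z":-0.02,"twist":0},{"fingers":0,"x":0.02,"y":0,"z":-0.02,"twist":0},{"fingers":0,"x":0.02,"y":-0.1,"z":-0.018,"twist":-0.46},{"fingers":0,"x":0.02,"y":-0.2,"z":-0.012,"twist":-0.92},{"fingers":0,"x":0.02,"y":-0.2,"z":-0.012,"twist":-0.92}]' 30
python3 - <<'E'
from h import *
s=telemetry.get_state(); print(s['position'].round(4),s['ft_force'].round(2),s['torque'].round(3),s['joint_positions'].round(2))
from plan import *
rows((570.2,-165.9,1.37),range(144,184,4),(590.3,-68.2),-.03)
E
```

```text
time: 13.33
position: [0.5707, -0.1642, 0.0987]
tool_rot: [-1.061, 1.296, 1.061]
ft_force: [0.6, 0.3, -2.7]
grip_width: 0.137
[ 0.5707 -0.1642  0.0987] [ 0.6   0.34 -2.74] [ 0.068 -0.185  0.012] [ 1.2   0.68 -1.31  1.71  0.68  1.3   1.12]
144 y -0.105 z 0.005 tw -0.457 | world [ 574.35 -166.53] ang 1.4099
148 y -0.204 z 0.011 tw -0.891 | world [ 578.3 -167.1] ang 1.4478
152 y -0.304 z 0.020 tw -1.268 | world [ 582.26 -167.55] ang 1.4806
156 y -0.403 z 0.031 tw -1.565 | world [ 586.24 -167.89] ang 1.5066
160 y -0.502 z 0.045 tw -1.773 | world [ 590.23 -168.14] ang 1.5247
164 y -0.601 z 0.060 tw -1.896 | world [ 594.22 -168.33] ang 1.5354
168 y -0.699 z 0.077 tw -1.948 | world [ 598.22 -168.48] ang 1.5400
172 y -0.798 z 0.093 tw -1.957 | world [ 602.21 -168.6 ] ang 1.5408
176 y -0.896 z 0.110 tw -1.957 | world [ 606.21 -168.72] ang 1.5408
180 y -0.995 z 0.127 tw -1.957 | world [ 610.21 -168.84] ang 1.5408
```

```bash
python3 -m creep '[{"fingers":0,"x":-0.01,"y":-0.1,"z":0.005,"twist":-0.46},{"fingers":0,"x":-0.01,"y":-0.2,"z":0.011,"twist":-0.89},{"fingers":0,"x":-0.01,"y":-0.3,"z":0.02,"twist":-1.27},{"fingers":0,"x":-0.01,"y":-0.4,"z":0.031,"twist":-1.57},{"fingers":0,"x":-0.01,"y":-0.5,"z":0.045,"twist":-1.77},{"fingers":0,"x":-0.01,"y":-0.5,"z":0.045,"twist":-1.77}]' 30
python3 - <<'E'
from h import *
s=telemetry.get_state(); print(s['position'].round(4),s['ft_force'].round(2),s['torque'].round(3),s['joint_positions'].round(2))
grab('top','top8');grab('scene','scene8');grab('wrist','wrist8')
im=cv2.imread('pics/scene8.png'); c=im[190:370,130:340]; a=cv2.resize(c,None,fx=3,fy=3,interpolation=cv2.INTER_CUBIC)
cv2.imwrite('pics/c8.png',a)
from plan import *
rows((590.2,-168.1,1.5247),range(164,220,4),(590.3,-68.2),-.03)
E
```

```text
time: 13.83
position: [0.5909, -0.1664, 0.099]
tool_rot: [-1.176, 1.229, 1.176]
ft_force: [0.0, -0.5, -3.8]
grip_width: 0.136
[ 0.5909 -0.1664  0.099 ] [ 0.03 -0.55 -3.8 ] [ 0.07  -0.126  0.014] [ 1.16  0.73 -1.31  1.66  0.73  1.33  1.25]
164 y -0.101 z -0.001 tw -0.123 | world [ 594.22 -168.33] ang 1.5354
168 y -0.201 z -0.000 tw -0.175 | world [ 598.22 -168.48] ang 1.5400
172 y -0.301 z 0.001 tw -0.184 | world [ 602.21 -168.6 ] ang 1.5408
176 y -0.401 z 0.003 tw -0.184 | world [ 606.21 -168.72] ang 1.5408
180 y -0.501 z 0.005 tw -0.184 | world [ 610.21 -168.84] ang 1.5408
184 y -0.601 z 0.006 tw -0.184 | world [ 614.21 -168.96] ang 1.5408
188 y -0.701 z 0.008 tw -0.184 | world [ 618.21 -169.08] ang 1.5408
192 y -0.801 z 0.009 tw -0.184 | world [ 622.21 -169.2 ] ang 1.5408
196 y -0.901 z 0.011 tw -0.184 | world [ 626.2  -169.32] ang 1.5408
200 y -1.001 z 0.013 tw -0.184 | world [ 630.2  -169.44] ang 1.5408
204 y -1.101 z 0.014 tw -0.184 | world [ 634.2  -169.56] ang 1.5408
208 y -1.200 z 0.016 tw -0.184 | world [ 638.2  -169.68] ang 1.5408
212 y -1.300 z 0.017 tw -0.184 | world [ 642.2 -169.8] ang 1.5408
216 y -1.400 z 0.019 tw -0.184 | world [ 646.19 -169.92] ang 1.5408
```

View pics/c8.png

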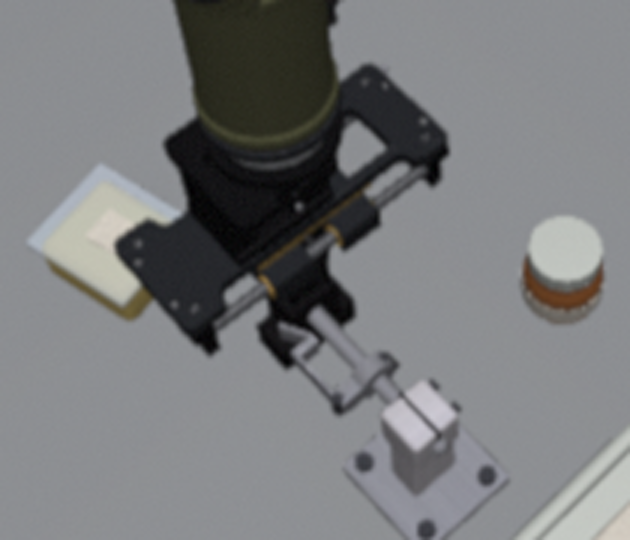

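View pics/wrist8.png

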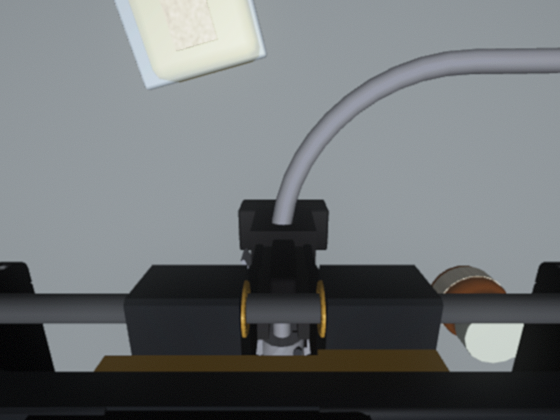

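The scene crop shows the stop's front edge reaching the catch hook at (310,345). The wrist view shows the rod entering centrally at (283,215). Forces are free-level. I now push along the straight in short checks.

```bash
python3 -m creep '[{"fingers":0,"x":0,"y":-0.08,"z":0,"twist":-0.1},{"fingers":0,"x":0,"y":-0.16,"z":0,"twist":-0.16},{"fingers":0,"x":0,"y":-0.24,"z":0,"twist":-0.18},{"fingers":0,"x":0,"y":-0.32,"z":0,"twist":-0.18},{"fingers":0,"x":0,"y":-0.32,"z":0,"twist":-0.18}]' 30
python3 - <<'E'
from h import *
s=telemetry.get_state(); print(s['position'].round(4),s['ft_force'].round(2),s['torque'].round(3),s['joint_positions'].round(2))
E
```

```text
time: 14.4
position: [0.6019, -0.1664, 0.0982]
tool_rot: [-1.186, 1.225, 1.191]
ft_force: [-4.4, 2.2, -4.0]
grip_width: 0.132
[ 0.6019 -0.1664  0.0982] [-4.36  2.16 -4.  ] [0.64  0.946 0.023] [ 1.13  0.75 -1.29  1.63  0.74  1.34  1.27]
```

```bash
python3 -m creep '[{"fingers":0,"x":0,"y":-0.08,"z":0,"twist":0},{"fingers":0,"x":0,"y":-0.16,"z":0,"twist":0},{"fingers":0,"x":0,"y":-0.24,"z":0.005,"twist":0},{"fingers":0,"x":0,"y":-0.32,"z":0.005,"twist":0},{"fingers":0,"x":0,"y":-0.32,"z":0.005,"twist":0}]' 30
python3 - <<'E'
from h import *
s=telemetry.get_state(); print(s['position'].round(4),s['ft_force'].round(2),s['torque'].round(3))
E
```

```text
time: 14.82
position: [0.6165, -0.1668, 0.0988]
tool_rot: [-1.188, 1.222, 1.188]
ft_force: [-2.4, 2.3, -5.4]
grip_width: 0.136
[ 0.6165 -0.1668  0.0988] [-2.37  2.33 -5.43] [ 0.698  0.225 -0.007]
```

```bash
python3 -m creep '[{"fingers":0,"x":0.01,"y":-0.07,"z":0.002,"twist":0},{"fingers":0,"x":0.01,"y":-0.14,"z":0.004,"twist":0},{"fingers":0,"x":0.01,"y":-0.21,"z":0.005,"twist":0},{"fingers":0,"x":0.01,"y":-0.28,"z":0.005,"twist":0},{"fingers":0,"x":0.01,"y":-0.28,"z":0.005,"twist":0}]' 30
python3 - <<'E'
from h import *
s=telemetry.get_state(); print(s['position'].round(4),s['ft_force'].round(2),s['torque'].round(3))
grab('scene','scene9')
im=cv2.imread('pics/scene9.png'); c=im[260:370,180:320]; a=cv2.resize(c,None,fx=4.5,fy=4.5,interpolation=cv2.INTER_CUBIC)
cv2.imwrite('pics/c9.png',a)
E
```

```text
time: 15.23
position: [0.6279, -0.1673, 0.0986]
tool_rot: [-1.188, 1.222, 1.187]
ft_force: [-1.2, 2.1, -4.6]
grip_width: 0.137
[ 0.6279 -0.1673  0.0986] [-1.22  2.13 -4.55] [ 0.763  0.098 -0.082]
```

View pics/c9.png

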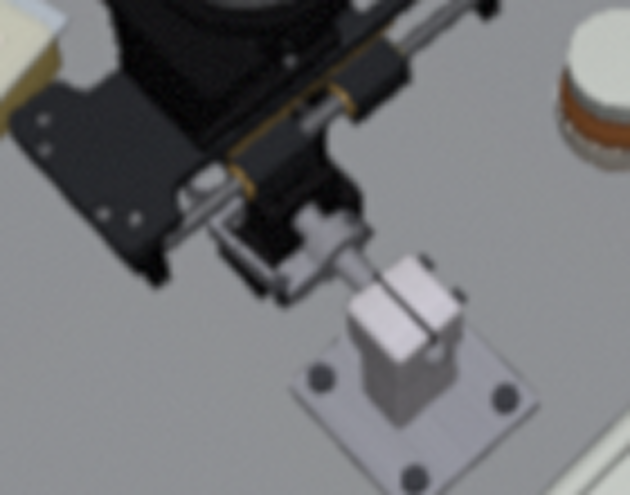

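The crop shows the block some millimetres short of the collar at (320,250), with the catch held out along its side. Creeping on.

```bash
python3 -m creep '[{"fingers":0,"x":0.005,"y":-0.04,"z":0.001,"twist":0},{"fingers":0,"x":0.005,"y":-0.08,"z":0.002,"twist":0},{"fingers":0,"x":0.005,"y":-0.12,"z":0.002,"twist":0},{"fingers":0,"x":0.005,"y":-0.12,"z":0.002,"twist":0}]' 30
python3 - <<'E'
from h import *
s=telemetry.get_state(); print(s['position'].round(4),s['ft_force'].round(2),s['torque'].round(3))
E
```

```text
time: 15.62
position: [0.6321, -0.1674, 0.0984]
tool_rot: [-1.188, 1.222, 1.188]
ft_force: [-1.7, 3.5, -3.9]
grip_width: 0.138
[ 0.6321 -0.1674  0.0984] [-1.67  3.49 -3.86] [ 0.871  0.383 -0.108]
```

```bash
python3 -m creep '[{"fingers":0,"x":0,"y":-0.03,"z":0,"twist":0},{"fingers":0,"x":0,"y":-0.06,"z":0,"twist":0},{"fingers":0,"x":0,"y":-0.06,"z":0,"twist":0}]' 30
python3 -m creep '[{"fingers":0,"x":0,"y":-0.03,"z":0,"twist":0},{"fingers":0,"x":0,"y":-0.06,"z":0,"twist":0},{"fingers":0,"x":0,"y":-0.06,"z":0,"twist":0}]' 30
```

```text
time: 15.87
position: [0.6344, -0.1675, 0.0983]
tool_rot: [-1.188, 1.223, 1.188]
ft_force: [-1.8, 3.4, -3.4]
grip_width: 0.137
time: 16.12
position: [0.637, -0.1676, 0.0984]
tool_rot: [-1.188, 1.222, 1.187]
ft_force: [-1.7, 3.5, -4.0]
grip_width: 0.138
```

```bash
python3 -m creep '[{"fingers":0,"x":0,"y":-0.03,"z":0,"twist":0},{"fingers":0,"x":0,"y":-0.06,"z":0,"twist":0},{"fingers":0,"x":0,"y":-0.06,"z":0,"twist":0}]' 30
python3 - <<'E'
from h import *
grab('scene','scene10')
im=cv2.imread('pics/scene10.png'); c=im[260:370,180:320]; a=cv2.resize(c,None,fx=4.5,fy=4.5,interpolation=cv2.INTER_CUBIC)
cv2.imwrite('pics/c10.png',a)
E
```

```text
time: 16.37
position: [0.6399, -0.1696, 0.0986]
tool_rot: [-1.189, 1.224, 1.184]
ft_force: [0.5, 0.5, -3.1]
grip_width: 0.134
```

View pics/c10.png

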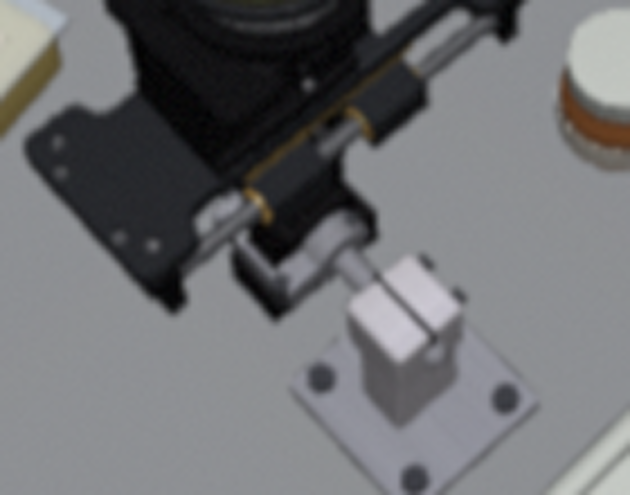

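The lateral load fell from 3.5 N to 0.5 N and the tool jumped back 2 mm; the crop shows the block against the collar at (325,245). That is the snap. A slight extra push, then a gentle pull-back test.

```bash
python3 -m creep '[{"fingers":0,"x":0,"y":-0.015,"z":0,"twist":0},{"fingers":0,"x":0,"y":-0.015,"z":0,"twist":0}]' 30
python3 -m creep '[{"fingers":0,"x":0,"y":0.025,"z":0,"twist":0},{"fingers":0,"x":0,"y":0.05,"z":0,"twist":0},{"fingers":0,"x":0,"y":0.05,"z":0,"twist":0}]' 30
```

```text
time: 16.58
position: [0.6399, -0.1685, 0.0984]
tool_rot: [-1.188, 1.223, 1.186]
ft_force: [0.9, -0.6, -3.7]
grip_width: 0.135
time: 16.83
position: [0.6386, -0.168, 0.0987]
tool_rot: [-1.189, 1.221, 1.185]
ft_force: [3.8, -0.3, -5.1]
grip_width: 0.137
```

The pull-back is held (3.8 N), so the catch is behind the block. I return to neutral and release.

```bash
python3 -m creep '[{"fingers":0,"x":0,"y":-0.03,"z":0,"twist":0},{"fingers":0,"x":0,"y":-0.03,"z":0,"twist":0}]' 30
python3 -m creep '[{"fingers":0.2,"x":0,"y":0,"z":0,"twist":0},{"fingers":0.25,"x":0,"y":0,"z":0,"twist":0},{"fingers":0.3,"x":0,"y":0,"z":0,"twist":0},{"fingers":0.4,"x":0,"y":0,"z":0,"twist":0},{"fingers":0.4,"x":0,"y":0,"z":0,"twist":0},{"fingers":0.4,"x":0,"y":0,"z":0,"twist":0},{"fingers":0.4,"x":0,"y":0,"z":0,"twist":0},{"fingers":0.4,"x":0,"y":0,"z":0,"twist":0}]'
```

```text
time: 17.0
position: [0.6389, -0.1679, 0.0985]
tool_rot: [-1.188, 1.223, 1.188]
ft_force: [1.4, -1.1, -3.5]
grip_width: 0.136
time: 17.67
position: [0.6388, -0.1678, 0.0983]
tool_rot: [-1.188, 1.223, 1.188]
ft_force: [1.1, -0.0, 0.3]
grip_width: 0.398
```

Fingers are clear of the stem. I lift straight up, then back off for a look.

```bash
python3 -m creep '[{"fingers":0.4,"x":-0.2,"y":0,"z":0,"twist":0},{"fingers":0.4,"x":-0.5,"y":0,"z":0,"twist":0},{"fingers":0.4,"x":-1,"y":0,"z":0,"twist":0},{"fingers":0.4,"x":-1.7,"y":0,"z":0,"twist":0},{"fingers":0.4,"x":-2.4,"y":0,"z":0,"twist":0},{"fingers":0.4,"x":-3,"y":0.6,"z":0,"twist":0},{"fingers":0.4,"x":-3.5,"y":1.4,"z":0,"twist":0},{"fingers":0.4,"x":-4,"y":2.2,"z":0,"twist":0},{"fingers":0.4,"x":-4,"y":3,"z":0,"twist":0},{"fingers":0.4,"x":-4,"y":3.4,"z":0,"twist":0},{"fingers":0.4,"x":-4,"y":3.4,"z":0,"twist":0},{"fingers":0.4,"x":-4,"y":3.4,"z":0,"twist":0}]'
python3 - <<'E'
from h import *
s=telemetry.get_state(); print(s['position'].round(4),s['ft_force'].round(2),s['qd'].round(3))
for n in('scene','top'): grab(n,n+'11')
a=cv2.resize(cv2.imread('pics/scene11.png')[210:370,180:340],(480,480),interpolation=cv2.INTER_CUBIC)
b=cv2.resize(cv2.imread('pics/top11.png')[105:185,320:400],(320,320),interpolation=cv2.INTER_CUBIC)
c=np.zeros((480,800,3),np.uint8); c[:,:480]=a; c[:320,480:]=b; cv2.imwrite('pics/c11.png',c)
E
```

```text
time: 18.67
position: [0.5028, -0.1644, 0.2596]
tool_rot: [-1.19, 1.226, 1.184]
ft_force: [1.0, -0.9, -0.8]
grip_width: 0.398
[ 0.5028 -0.1644  0.2596] [ 0.95 -0.95 -0.76] [-0.044  0.067  0.013 -0.025  0.017 -0.005 -0.007]
```

View pics/c11.png

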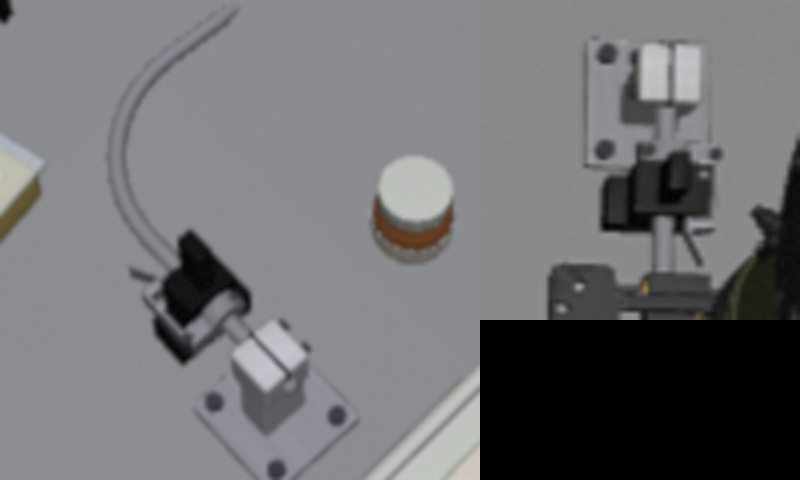

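View pics/top11.png

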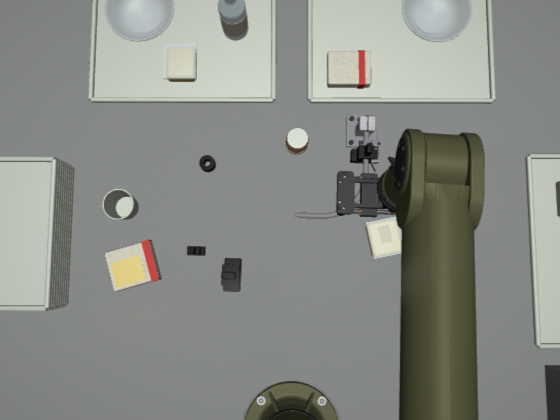

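The crop shows the stop on the straight against the collar, with the catch hook behind the block at (700,228), i.e. (375,162) in the full image, the same place as before the job. The bystanders are unmoved. I check uprightness and rest numerically.

Run:
```python
from h import *
for n in('top11','top12'):
    d=load(n) if n=='top11' else grab('top','top12'); P=cloud(d); g=d['pixels'].max(-1)
    m=(g<75)&(abs(P[...,0]-.64)<.03)&(abs(P[...,1]+.17)<.05)
    for lo,hi in ((.125,.15),(.085,.1),(.04,.065)):
        q=P[m&(P[...,2]>lo)&(P[...,2]<hi)]
        if len(q)>3:
            r=cv2.minAreaRect((q[:,:2]*1000).astype(np.float32)); print(n,lo,len(q),q.mean(0).round(4),[np.round(x,1) for x in r])
a=load('top0')['pixels'];b=load('top12')['pixels']
df=np.abs(a.astype(int)-b).max(-1)>40
for n,(x0,y0,x1,y1) in dict(spacer=(195,150,220,178),cup=(98,184,140,224),sandw=(100,235,165,295),pot=(283,124,313,158),tub=(362,212,398,262)).items(): print(n,df[y0:y1,x0:x1].sum())
# hook / catch now vs start
s0=load('top0')['pixels'].mean(-1)[157:176,366:384].astype(int);s1=b.mean(-1)[157:176,366:384].astype(int)
print(s0[::2]);print(s1[::2]); print(telemetry.get_state()['ft_force'])
```

```text
top11 0.125 58 [ 0.6329 -0.1675  0.1353] [array([ 633.8, -167.5]), array([20.7, 12.3]), np.float64(4.0)]
top11 0.085 142 [ 0.6315 -0.1657  0.092 ] [array([ 637.2, -168.7]), array([35.5, 37.7]), np.float64(87.2)]
top11 0.04 118 [ 0.6318 -0.1553  0.0536] [array([ 632.3, -167.8]), array([59.3, 29.5]), np.float64(86.0)]
top12 0.125 59 [ 0.6325 -0.1676  0.1356] [array([ 633.2, -167.8]), array([20.4, 12.2]), np.float64(0.2)]
top12 0.085 143 [ 0.632  -0.166   0.0919] [array([ 637.2, -173.7]), array([46.6, 37.5]), np.float64(86.7)]
top12 0.04 123 [ 0.6318 -0.1555  0.054 ] [array([ 632.7, -168. ]), array([59.7, 29.7]), np.float64(86.1)]
spacer 0
cup 0
sandw 0
pot 0
tub 120
[[123 113 107 122 124 123 122 123 123 123 110  72 112 123 123 123 122 123]
 [123 114 108 122 116 104 124 125 124 125 116  94 110 123 123 124 124 122]
 [123 113 108 113  80  78 129 135 136 138 136 128 125 125 124 123 124 124]
 [122 114 110 114  81  62  92 104 100  95  85  93 116 124 124 123 122 122]
 [125 113 107 123 116  77  62 100 125 125 124 124 124 123 123 122 122 123]
 [124 112 106 122 125 116  78  62 100 124 124 122 12
[... 412 characters left out ...]
  11  14  57  98  84  87  93  95 101 124 135 137 136 136 136]
 [138 122  72  22  37  89 145 151 153 154 151 141 139 138 136 136 135 137]
 [137 122  82  72  63  65  97  86  69  85  92 104 130 136 137 137 136 136]
 [138 127 120 138 129  88  68 112 140 137 138 136 137 135 136 137 136 136]
 [137 125 118 136 137 127  88  68 112 138 138 137 136 135 137 137 136 137]
 [137 122 116 136 138 136 128  85  67 111 139 136 136 137 137 136 137 137]
 [138 123 113 136 138 138 138 129  97 106 137 137 137 136 137 138 138 129]
 [ 79  73  72  77  75  79  91  92  93  92  99 118 137 135 137 132  98  48]
 [ 67  69  66  66  67  67  68  67  67  65  67  93 137 139 125  67  33  38]]
[ 0.16383054 -0.08555941 -0.61609912]
```

Run:
```python
from bench import workorder
print(workorder.close_job())
```

```text
the job is handed in; nothing more can be done
None
```

The middle-sized tray stop is back on the guide rail, home against the collar with the spring catch closed behind it. I handed the job in at about 19 s of the 72 s allowed.

**What I did:** I gripped the stop by its stem, turned it about 83°, threaded it over the free end and took it round the bend in short, force-checked steps. I then pushed it along the straight until the catch snapped, let go and backed the hand away. The wrist forces I read between steps stayed within about 5 N beyond the stop's own weight.

**Last checks:**
- **Catch:** at the snap, the sideways load fell from 3.5 N to 0.5 N. A gentle pull-back was held with 3.8 N. In the top view the catch hook sits at the same pixels as before the job.
- **Stop:** it hangs upright. The stem and paddle centres agree within about 1 mm, and two pictures show it at rest.
- **Bystanders:** the spacer, cup, sandwich and pot show no change in the top view. Part of the tub's area did differ there, which I put down to the arm covering it; by eye the tub sits where it was.

**What disagreed:** the two cameras placed the rod up to about 2 mm apart near the straight. Contact forces of 2 to 3 N showed the same offset, and I corrected for it on the way.

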